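# Lay the standing carton down at the code-check station

### The arm

A 6-joint arm with a two-finger parallel gripper is mounted at the origin on the work surface. World frame = base frame: x ahead of the robot, y to its left, z up, the work surface at z = 0. Lengths are in m, angles in rad, forces in N, time in s.
With the tool pointing down it reaches from about 0.35 to 0.775 m from the base axis. Payload 7.3 kg.
Tool frame: the origin (TCP) lies on the front face of the gripper's body, between the roots of the fingers; the fingertips stand 66 mm ahead of it and the grasp point (between the pads) lies 47 mm ahead of it; z points along the fingers, y is the direction in which the jaws open and shut (so a half turn about z gives the same grasp; the last joint's range is limited). The gripper opens to 92 mm and grips with 3 to 60 N. Pads are 19 mm wide; open, the fingers measure 130 mm over their backs; the gripper's body (75 mm by 190 mm) begins 47 mm behind the grasp point.
Start: joints at [1.116, 0.342, 1.524, -0, 1.275, -0.146], TCP at [0.16, 0.5, 0.292] pointing down, gripper open.
Joint ranges: [-2.53, 2.53], [-0.77, 2.02], [0.04, 2.7], [-1, 4.14], [0.28, 2.66], [-3.11, 3.11]. Speed limits (rad/s): [2.57, 2.57, 3.14, 3.14, 3.14, 3.14].

### API

Orientations are given as [roll, pitch, yaw] about the fixed x, y, z axes, in that order (R = Rz(yaw) Ry(pitch) Rx(roll)).
In Python, from cell import observe, read_camera, hand_in, search_frame, tip_of gives the robot as it stands. The module is installed in compiled form; this text tells all that it offers.
- The arm moves only by the tool apply_moves, never from a script. Its argument "motion" is a list of rows, each an object with "offset": the shift along the tool's x, y, z in mm, a list of three; "rotation": the turn, a rotation vector about the tool's x, y, z in rad, a list of three. In form: [{"offset": [x, y, z], "rotation": [rx, ry, rz]}, ...]. A call has 1 to 12 rows; each row shifts and turns the pose as measured when the row begins, along the tool's axes as they then stand; what a row does not reach is not made up. A row lasts 1/12 s, in which the tool goes at most 41.7 mm and 7.16 degrees, less where a joint would pass 70% of its speed; a pose out of reach is approached as far as the arm can. A call with a gripper value outside its range is refused whole. "grip" is the closure, from 0 (fully open) to 1 (shut), set as the call begins (left out, the last holds). The fingers move at their own pace and stop on an object; "grip_force" is the grip in N (left out, the last holds). Time passes only in rows, so rows that do not move let the fingers close. It gives the time, the measured TCP pose, the force and the opening at its end, in the units of the state.
- observe(): the state, without advancing time (a new reading comes with each control period).
- read_camera(name): name is "scene" or "top" or "wrist"; returns a dict with "img" (384x512x3 uint8, red, green, blue), "camera_matrix" (3x3 intrinsics, pixels), "R" (3x3) and "t" (3): a world point X has camera coordinates R X + t; the wrist camera has in their place "tool_from_camera" (4x4, takes a point from camera to tool coordinates, whose origin is the TCP and whose axes are the flange's). Camera axes: x right, y down, z forward; pixel columns grow to the right and rows downward; lengths in m; the calibration is good to about 2 mm. The wrist camera is an equidistant fisheye: a pixel r from the principal point sees the ray r / f radians off the axis. A picture is of the moment at which its call begins: read the wrist's pose just before it. There is no depth.
- hand_in(): hands the job in, once; it reports no verdict.
Trained networks look in a picture, given as the dict that the camera call returned (one of the last four; its "shot" number tells which), for a name from the list of things; names that differ only in an ending like _2 or _b are one class to them, and where a whole thing is asked for, a point or a joint stands for the part that bears it (a point fixed in the world has none). Each returns a list of dicts, best first, with "score" (0 to 1); they miss things now and then, are a little off and sometimes report something else, mostly with a low value. They report only what shows in the picture. A call takes as long as a camera call. They do not tell look-alikes from the thing itself.
- search_frame(query, picture): "location" ([x, y, z] in m, in world coordinates, good to about 4 mm: the middle of the surface that is visible of it).
- tip_of(query, picture): "location" ([x, y, z] in m, in world coordinates, good to about 4 mm: a listed point, or the origin of a listed thing).
The state is a dict: "time": time; "qpos": joint angles; "qvel": joint speeds; "joint_efforts": joint torques, N m; "tool_pos": TCP position; "tool_rot": TCP orientation; "contact_force": force on the tool from outside, world axes, zero at the start; "torque": the same for the moment, N m; "opening": finger opening in m.
Only numpy, scipy, OpenCV 4.12 (cv2) and the standard library are available. Lean on these libraries where they do the work, as an engineer would, in place of code of your own. Each camera call takes 0.05 s, during which the arm holds its last target.

### The job

A tall filled carton is standing on end on the raised bed of the code-check station. Tip it over, away from the stop, so that it comes to lie on its side on the bed with the code panel facing up, letting it down gently all the way and never letting it drop, and finish with its green foot end flush against the steel stop. Do this with the fingers only pushing and supporting it, without gripping or lifting it, and leave everything else undisturbed.

Things in the scene. Friction and masses are not known exactly. Their poses are not given: they have to be found in the camera images.
- station: Code-check station, fixed on the table. Origin on the table (z = 0) below the middle of the stop's face; x points square into the stop, roughly to the robot's left (1.35 to 1.95 rad from world x), z up. Raised stainless bed: top 60 mm above the table, x = -145 to 0 mm, y = -80 to 80 mm. Below it a ground plate 6 mm high reaches to x = -160 mm; otherwise the space before the bed's open edge (x = -145) is free.
- stop (a point): Middle of the foot of the stop's face, on the bed (height 60 mm, station x = 0), axes as the station. The stop is an upright stainless plate, face 150 mm wide, 50 mm high above the bed, 4 mm thick.
- reader (a point): Middle of the code reader's head (height 200 mm), fixed on a 20 mm square post, 230 mm high, behind the stop and towards its end farther from the robot; keep off it. The head fits in a ball of 45 mm radius; the post stands 32 mm farther along station x and 17 mm farther along -y.
- carton: The carton to lay down: rigid, white, green foot, 40 mm (its x) by 65 mm (y) by 170 mm (z), 0.18 to 0.34 kg, evenly filled. Starts upright on the bed, 3 to 12 mm from the stop, up to 25 mm off its middle. Origin: centre of its foot end; z from foot to top; x points out of the code panel (black square code on a white label), which faces the stop at the start and faces up at the end.
- carton_foot (a point): Centre of the carton's foot end face, axes as the carton. Lying with the foot on the stop, the carton's top end overhangs the bed's open edge by 25 mm; just tipped over where it stood, by about 70 mm, still stable.
- carton_edge (a point): Middle of the edge about which the carton tips: the foot edge of the face opposite the code panel, 20 mm from the foot's centre. It stays on the bed, but may slide towards the stop when the top is held back.
- carton_centre (a point): The middle of the carton, 85 mm from either end.
- carton_top (a point): Centre of the carton's top end face, 170 mm from the foot.
- waiting_carton: Another such carton, not to be touched: 40 x 65 x 170 mm, loose, upright on the table behind the stop, on the robot's side of the reader. Origin: the centre of its foot.
- passed_carton: Another such carton, not to be touched: loose, lying across on the table beyond the bed's open edge. Origin: the centre of its foot end; z along it from foot to top.
- vial_a: Small loose glass vial with a green cap, 23 mm across, 55 mm high, upright on the table, not to be touched. Origin: the centre of its underside.
- vial_b: Another such vial.
- label_roll: Red label roll standing on end, loose, 52 mm across, 150 mm high, not to be touched. Origin: the centre of its underside.
- leaflets: Banded pile of white leaflets, loose, 75 x 110 x 28 mm, not to be touched. Origin: the centre of its underside.
- tape_ring: Roll of tape lying flat, loose, 90 mm across, 24 mm high, not to be touched. Origin: the centre of its underside.
There are look-alikes about, which are no part of the job. What is shaped like the carton but blue is not meant.

How it is judged:
By the outcome, as a careful person would: the job done as asked, in the order asked, and still so for the second after the job is handed in, with the robot touching nothing.
It also fails if it takes over 72 s, if anything falls off the work surface, if the arm or the gripper's body presses on something with over 40 N, if the wrist force passes 120 N, or if a joint passes its speed limit or range.

## Working session

There is one attempt and no reset: what is moved stays moved. The work goes in short steps, Python scripts to look and compute and a tool call to move; the robot and the scene stay as the last step left them, time stands still between calls to the robot, and variables do not carry over. Pictures are saved under pics/ and viewed, and the job is handed in when it is done.

Besides the shell and the picture viewer there is one more tool, called after "Call:" as name(argument=value, ...) on one line, values as JSON. apply_moves: Moves the arm, as the interface text tells. Its arguments: {"type":"object","properties":{"motion":{"type":"array"},"grip":{"type":"number"},"grip_force":{"type":"number"}},"required":["motion"]}

```bash
mkdir -p pics; ls; python3 - <<'E'
from cell import observe, read_camera
import cv2
print(observe())
for n in("scene","top","wrist"):
    p=read_camera(n); cv2.imwrite(f"pics/{n}0.png",p["img"][:,:,::-1]); print(n,{k:v for k,v in p.items() if k!="img"})
E
```

```text
pics
{'time': 0.0, 'qpos': array([ 1.11596779e+00,  3.42750750e-01,  1.52501767e+00, -5.85509719e-05,
        1.27539620e+00, -1.46029233e-01]), 'qvel': array([-6.24989229e-04, -9.92205598e-05, -1.20085771e-04, -3.10812183e-04,
        1.14389618e-03, -5.27017286e-04]), 'joint_efforts': array([ 6.04382421e-04, -4.31247711e+01, -2.44216883e+01,  7.17212283e-02,
        5.60665573e-02, -1.83836064e-04]), 'tool_pos': array([0.15942598, 0.49988587, 0.29153011]), 'tool_rot': array([-3.14002926e+00, -1.73346873e-04,  2.83281031e+00]), 'contact_force': array([ 0.7717175 , -0.1592508 ,  0.13592925]), 'torque': array([-0.01079004, -0.02768071, -0.02224795]), 'opening': 0.09205304450387497}
scene {'camera_matrix': array([[473.86575973,   0.        , 254.94167142],
       [  0.        , 473.86575973, 184.87947293],
       [  0.        ,   0.        ,   1.        ]]), 'R': array([[-0.71384726,  0.69992733,  0.0228872 ],
       [ 0.44320069,  0.47683633, -0.75907856],
       [-0.54221327, -0.53172253, -0.65059659]]), 't': array([ 0.42642995, -0.12594843,  1.64924215]), 'shot': 1}
top {'camera_mat
[... 227 characters left out ...]
126242, -0.028462  , -0.19056227],
       [ 0.19070163, -0.00224003, -0.98164549]]), 't': array([-0.03831292,  0.6169649 ,  1.71515939]), 'shot': 2}
wrist {'camera_matrix': array([[297.31863964,   0.        , 251.93504832],
       [  0.        , 297.31863964, 194.16725062],
       [  0.        ,   0.        ,   1.        ]]), 'tool_from_camera': array([[-8.51096758e-04, -9.61768658e-01, -2.73861870e-01,
         7.32556134e-02],
       [ 9.99999039e-01, -5.18929611e-04, -1.28534033e-03,
        -1.43863211e-04],
       [ 1.09408501e-03, -2.73862700e-01,  9.61768176e-01,
        -9.12917869e-02],
       [ 0.00000000e+00,  0.00000000e+00,  0.00000000e+00,
         1.00000000e+00]]), 'shot': 3}
```

View pics/scene0.png

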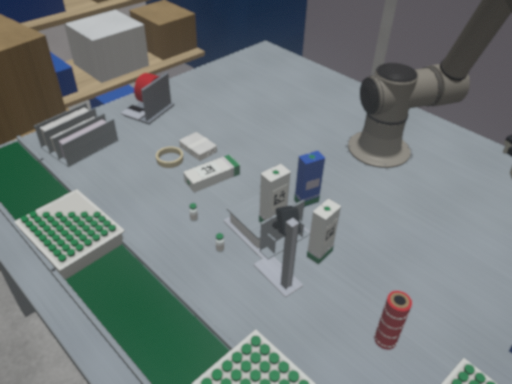

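View pics/top0.png

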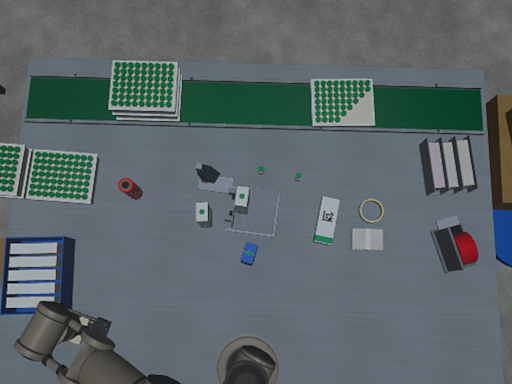

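View pics/wrist0.png

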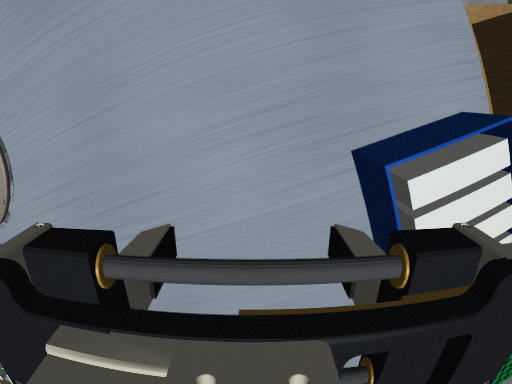

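```bash
python3 - <<'E'
from cell import *
for n in("scene","top"):
    p=read_camera(n)
    for q in ["station","stop","reader","carton","carton_foot","carton_edge","carton_centre","carton_top","waiting_carton","passed_carton","vial_a","label_roll","leaflets","tape_ring"]:
        print(n,q,[(r["location"].round(4).tolist() if hasattr(r["location"],"round") else r["location"],round(r["score"],2)) for r in tip_of(q,p)][:4])
E
```

```text
scene station [([0.5625, 0.0602, -0.0019], 0.74)]
scene stop [([0.5637, 0.0614, 0.0565], 0.78), ([0.4614, -0.4177, -0.0015], 0.66)]
scene reader [([0.6472, 0.1482, 0.1976], 0.92)]
scene carton [([0.5711, 0.037, 0.0632], 0.63), ([0.3905, 0.001, -0.0033], 0.62), ([0.4631, -0.42, -0.0043], 0.48)]
scene carton_foot [([0.3948, 0.0032, -0.0052], 0.84), ([0.5642, 0.0369, 0.0567], 0.67)]
scene carton_edge [([0.569, 0.0174, 0.0594], 0.57), ([0.3975, 0.0246, -0.0024], 0.57)]
scene carton_centre [([0.3893, 0.0047, 0.0835], 0.96), ([0.5709, 0.0301, 0.1501], 0.76)]
scene carton_top [([0.3954, 0.0058, 0.1695], 0.87), ([0.5735, 0.0317, 0.2318], 0.6)]
scene waiting_carton [([0.5252, 0.1694, 0.0008], 0.73), ([0.6158, 0.4378, -0.0017], 0.3)]
scene passed_carton [([0.4385, -0.2574, 0.0203], 0.83)]
scene vial_a [([0.6848, -0.1695, 0.0056], 0.61), ([0.7074, -0.0314, -0.002], 0.42)]
scene label_roll [([0.6163, 0.4377, 0.0015], 0.82)]
scene leaflets [([0.4614, -0.4234, -0.0047], 0.67)]
scene tape_ring [([0.5716, 0.0292, 0.151], 0.74), ([0.5648, -0.4412, -0.0013], 0.55)]
top station [([0.5645, 0.059, 0.0019
[... 294 characters left out ...]
oot [([0.5694, 0.0346, 0.0583], 0.77), ([0.3944, 0.0035, 0.0001], 0.7)]
top carton_edge [([0.3895, 0.0239, -0.0028], 0.82), ([0.5648, 0.0109, 0.0558], 0.57)]
top carton_centre [([0.3864, 0.0076, 0.0814], 0.72), ([0.5677, 0.0302, 0.146], 0.61)]
top carton_top [([0.3867, 0.0056, 0.1757], 0.7), ([0.5702, 0.0349, 0.2296], 0.64)]
top waiting_carton [([0.5236, 0.1663, -0.0004], 0.72)]
top passed_carton [([0.4437, -0.2599, 0.0194], 0.9)]
top vial_a [([0.7091, -0.0269, -0.0027], 0.58), ([0.6831, -0.1658, -0.0011], 0.46)]
top label_roll [([0.6127, 0.437, -0.0052], 0.64), ([0.6865, -0.1635, -0.002], 0.31)]
top leaflets [([0.4614, -0.4234, -0.0019], 0.75)]
top tape_ring [([0.565, -0.444, 0.001], 0.75)]
```

```bash
python3 - <<'E'
import cv2
a=cv2.imread("pics/top0.png")[150:270,180:300]; cv2.imwrite("pics/topc.png",cv2.resize(a,None,fx=5,fy=5,interpolation=cv2.INTER_CUBIC))
a=cv2.imread("pics/scene0.png")[140:300,210:360]; cv2.imwrite("pics/scenec.png",cv2.resize(a,None,fx=3.7,fy=3.7,interpolation=cv2.INTER_CUBIC))
E
```

```text
(no output)
```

View pics/topc.png

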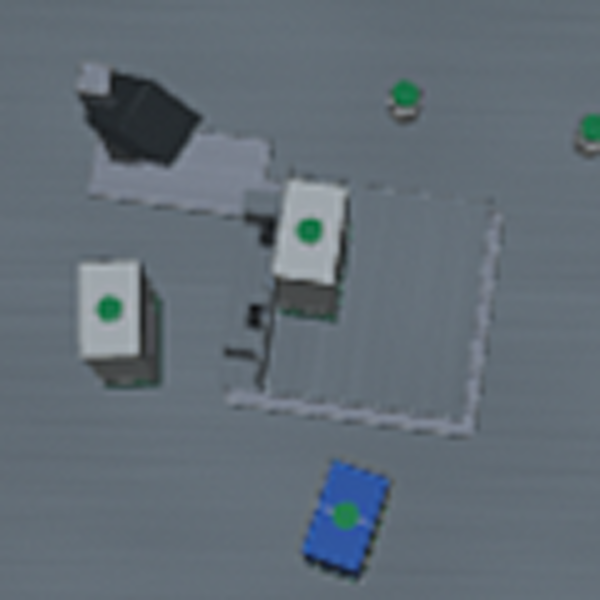

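View pics/scenec.png

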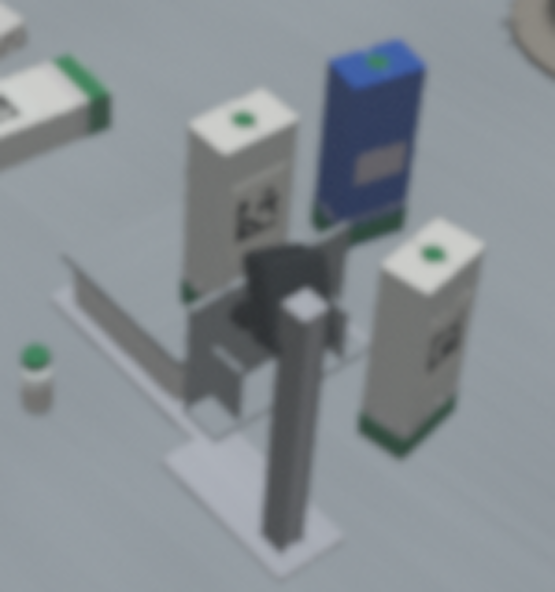

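```bash
cat > h.py <<'E'
import numpy as np, cv2
K=np.array([[488.91386227,0,258.1178814],[0,488.91386227,192.15550601],[0,0,1]])
R=np.array([[0.02751273,-0.99959237,0.00762581],[-0.98126242,-0.028462,-0.19056227],[0.19070163,-0.00224003,-0.98164549]])
t=np.array([-0.03831292,0.6169649,1.71515939])
Ks=np.array([[473.86575973,0,254.94167142],[0,473.86575973,184.87947293],[0,0,1]])
Rs=np.array([[-0.71384726,0.69992733,0.0228872],[0.44320069,0.47683633,-0.75907856],[-0.54221327,-0.53172253,-0.65059659]])
ts=np.array([0.42642995,-0.12594843,1.64924215])
def proj(P,c="top"):
    k,r,tt=(K,R,t) if c=="top" else (Ks,Rs,ts)
    q=(k@(r@np.atleast_2d(P).T+tt[:,None])); return (q[:2]/q[2]).T
def back(uv,z,c="top"):
    k,r,tt=(K,R,t) if c=="top" else (Ks,Rs,ts)
    d=r.T@np.linalg.inv(k)@np.array([*uv,1]); o=-r.T@tt
    return o+d*(z-o[2])/d[2]
def Tst(o,th):
    c,s=np.cos(th),np.sin(th)
    return lambda P: np.atleast_2d(P)@np.array([[c,s,0],[-s,c,0],[0,0,1]])+np.array([o[0],o[1],0])
E
python3 - <<'E'
from h import *
c=lambda u,v:(180+u/5-.4,150+v/5-.4)
for n,u,v,z in [("R top",496,208,.006),("R bot",470,432,.006),("R bot in",463,418,.06),("R top in",490,212,.06),("L bot",230,402,.006),("stop end",264,388,.06),("stop up",278,275,.11),("cart TL",288,180,.23),("cart TR",350,185,.23),("BR",336,284,.23),("BL",273,275,.23),("foot R",338,320,.06),("foot L",278,313,.06)]:
    print(n,back(c(u,v),z).round(4))
# overlay
for th in (1.5,1.65,1.7):
    pass
E
```

```text
R top [ 0.6341 -0.0983  0.006 ]
R bot [ 0.4656 -0.0824  0.006 ]
R bot in [ 0.4699 -0.0752  0.06  ]
R top in [ 0.6203 -0.0915  0.06  ]
L bot [0.4828 0.0948 0.006 ]
stop end [0.4874 0.0676 0.06  ]
stop up [0.5612 0.0583 0.11  ]
cart TL [0.6046 0.0487 0.23  ]
cart TR [0.6024 0.008  0.23  ]
BR [0.5364 0.015  0.23  ]
BL [0.5411 0.0563 0.23  ]
foot R [0.538  0.0162 0.06  ]
foot L [0.5419 0.0596 0.06  ]
```

Call:
apply_moves(motion=[{"offset":[-15,-10,-15],"rotation":[0,0,0]},{"offset":[-30,-18,-15],"rotation":[0,0,0]},{"offset":[-33,-20,-10],"rotation":[0,0,0]},{"offset":[-33,-20,-5],"rotation":[0,0,0]},{"offset":[-33,-20,0],"rotation":[0,0,0]},{"offset":[-33,-20,0],"rotation":[0,0,0]},{"offset":[-33,-20,0],"rotation":[0,0,0]},{"offset":[-33,-20,0],"rotation":[0,0,0]},{"offset":[-33,-20,0],"rotation":[0,0,0]},{"offset":[-33,-20,0],"rotation":[0,0,0]},{"offset":[-33,-20,0],"rotation":[0,0,0]},{"offset":[-33,-20,0],"rotation":[0,0,0]}], grip=0.3)

```text
time: 2.65
tool_pos: [0.4557, 0.1602, 0.3402]
tool_rot: [3.137, 0.003, 2.846]
contact_force: [-0.1, 0.6, -1.1]
opening: 0.0641
```

Call:
apply_moves(motion=[{"offset":[-30,-18,0],"rotation":[0,0,-0.05]},{"offset":[-30,-18,0],"rotation":[0,0,-0.05]},{"offset":[-25,-14,0],"rotation":[0,0,-0.05]},{"offset":[-15,-10,0],"rotation":[0,0,-0.05]},{"offset":[0,0,0],"rotation":[0,0,0]}], grip=0.4)

```text
time: 3.07
tool_pos: [0.5465, 0.0668, 0.3398]
tool_rot: [3.139, 0.006, 3.047]
contact_force: [-0.5, -0.9, -0.5]
opening: 0.0551
```

```bash
python3 - <<'E'
from cell import observe, read_camera
import cv2
o=observe(); print({k:(v.round(4).tolist() if hasattr(v,'round') and k!='time' else v) for k,v in o.items() if k in('time','qpos','tool_pos','tool_rot','contact_force','opening')})
p=read_camera("wrist"); cv2.imwrite("pics/w1.png",p["img"][:,:,::-1])
p=read_camera("top"); cv2.imwrite("pics/t1.png",p["img"][:,:,::-1])
E
```

```text
{'time': 3.0667, 'qpos': [-0.0182, 0.3549, 1.3727, 0.0016, 1.4076, -1.4949], 'tool_pos': [0.5465, 0.0668, 0.3398], 'tool_rot': [3.1395, 0.0063, 3.0472], 'contact_force': [-0.5359, -0.9056, -0.5491], 'opening': 0.05508177466184032}
```

View pics/w1.png

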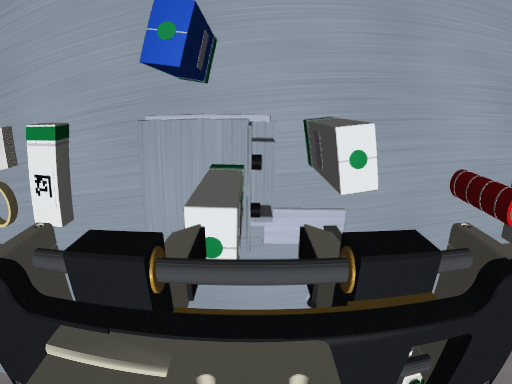

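```bash
cat >> h.py <<'E'
from scipy.spatial.transform import Rotation as Rot
Kw=np.array([[297.31863964,0,251.93504832],[0,297.31863964,194.16725062],[0,0,1]])
Tc=np.array([[-8.51096758e-04,-9.61768658e-01,-2.73861870e-01,7.32556134e-02],[9.99999039e-01,-5.18929611e-04,-1.28534033e-03,-1.43863211e-04],[1.09408501e-03,-2.73862700e-01,9.61768176e-01,-9.12917869e-02],[0,0,0,1]])
def wT(pos,rpy):
    T=np.eye(4);T[:3,:3]=Rot.from_euler('xyz',rpy).as_matrix();T[:3,3]=pos;return T@Tc
def wback(uv,z,pos,rpy):
    T=wT(pos,rpy);d=np.array(uv)-Kw[:2,2];r=np.hypot(*d);th=r/Kw[0,0]
    v=np.array([*(np.sin(th)*d/max(r,1e-9)),np.cos(th)]);v=T[:3,:3]@v;o=T[:3,3];return o+v*(z-o[2])/v[2]
def wproj(P,pos,rpy):
    T=np.linalg.inv(wT(pos,rpy));q=np.atleast_2d(P)@T[:3,:3].T+T[:3,3];th=np.arctan2(np.hypot(q[:,0],q[:,1]),q[:,2]);f=np.arctan2(q[:,1],q[:,0])
    return np.c_[Kw[0,2]+Kw[0,0]*th*np.cos(f),Kw[1,2]+Kw[0,0]*th*np.sin(f)]
TH=1.476; SO=np.array([0.5630,0.0605])
def st(P): # world->station
    P=np.atleast_2d(P).astype(float).copy();c,s=np.cos(TH),np.sin(TH);d=P[:,:2]-SO;P[:,:2]=np.c_[d@[c,s],d@[-s,c]];return P
def world(P):
    P=np.atleast_2d(P).astype(float).copy();c,s=np.cos(TH),np.sin(TH);P[:,:2]=np.c_[c*P[:,0]-s*P[:,1],s*P[:,0]+c*P[:,1]]+SO;return P
E
python3 - <<'E'
import cv2
a=cv2.imread("pics/w1.png")[100:260,120:280]; cv2.imwrite("pics/w1c.png",cv2.resize(a,None,fx=3.7,fy=3.7,interpolation=cv2.INTER_CUBIC))
from h import *
# overlay of model on wrist and top
pos=[.5465,.0668,.3398];rpy=[3.1395,.0063,3.0472]
w=cv2.imread("pics/w1.png");t1=cv2.imread("pics/top0.png");s=cv2.imread("pics/scene0.png")
cx,cy=-0.027,-0.0095
sets={(0,255,255):[[-.145,-.08,.06],[-.145,.08,.06],[0,.08,.06],[0,.075,.06],[0,.075,.11],[0,-.075,.11],[0,-.075,.06]],(0,0,255):[[cx-.02,cy-.0325,.23],[cx-.02,cy+.0325,.23],[cx+.02,cy+.0325,.23],[cx+.02,cy-.0325,.23],[cx-.02,cy-.0325,.23],[cx-.02,cy-.0325,.06],[cx-.02,cy+.0325,.06],[cx+.02,cy+.0325,.06],[cx+.02,cy+.0325,.23]]}
def ov(im,pf,box,fx):
    x0,x1,y0,y1=box
    c=cv2.resize(im[y0:y1,x0:x1],None,fx=fx,fy=fx,interpolation=cv2.INTER_CUBIC)
    for col,P in sets.items():
        q=(pf(world(P))-[x0,y0]+.5)*fx-.5
        cv2.polylines(c,[q.round().astype(int)],False,col,1,cv2.LINE_AA)
    return c
cv2.imwrite("pics/ov1.png",np.hstack([ov(w,lambda P:wproj(P,pos,rpy),(120,280,100,260),2.5),ov(t1,proj,(220,290,170,250),5)]))
cv2.imwrite("pics/ov2.png",ov(s,lambda P:proj(P,"scene"),(210,330,150,270),5))
E
```

```text
(no output)
```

View pics/ov1.png

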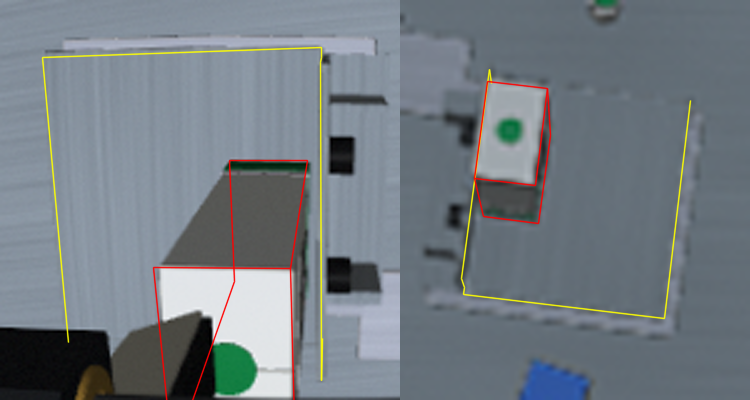

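View pics/ov2.png

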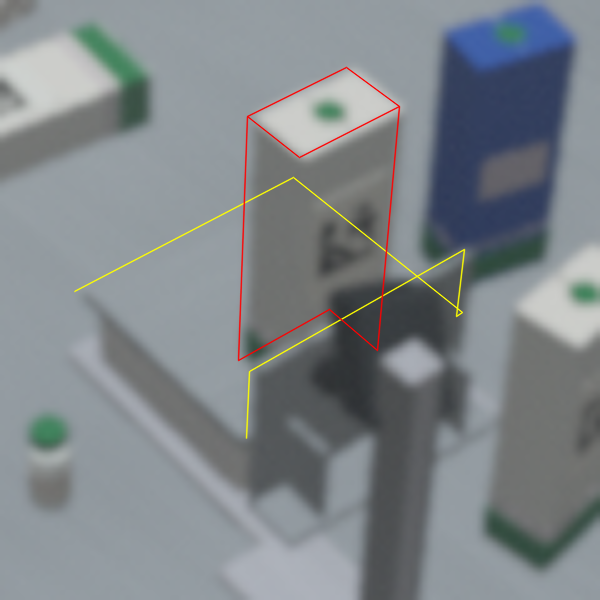

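```bash
python3 - <<'E'
from h import *
for n,uv,z in [("p",(321,197),.04),("p",(339.5,199),.04),("p",(315,239),.04),("p",(332,243),.04)]:
    print(n,back(uv,z).round(3),st(back(uv,z)).round(3))
print(st([[.6480,.1485,.2],[.525,.168,0],[.392,.003,0],[.7085,-.029,0],[.684,-.167,0]]).round(3))
print("target",world([[-.027,-.0095,.23]]))
# DH fit guess from j4=0 data
E
```

```text
p [ 0.61  -0.252  0.04 ] [[-0.307 -0.077  0.04 ]]
p [ 0.605 -0.32   0.04 ] [[-0.375 -0.077  0.04 ]]
p [ 0.455 -0.231  0.04 ] [[-0.3    0.079  0.04 ]]
p [ 0.443 -0.292  0.04 ] [[-0.362  0.086  0.04 ]]
[[ 0.096 -0.076  0.2  ]
 [ 0.103  0.048  0.   ]
 [-0.073  0.165  0.   ]
 [-0.075 -0.153  0.   ]
 [-0.215 -0.142  0.   ]]
target [[0.56990168 0.03272201 0.23      ]]
```

Call:
apply_moves(motion=[{"offset":[-9,-11,0],"rotation":[0,0,0]},{"offset":[-9,-11,0],"rotation":[0,0,0]},{"offset":[-7,-9,0],"rotation":[0,0,0]},{"offset":[0,0,0],"rotation":[0,0,0]},{"offset":[0,0,10],"rotation":[0,0,0]},{"offset":[0,0,10],"rotation":[0,0,0]}], grip=0.36)

```text
time: 3.67
tool_pos: [0.5667, 0.0365, 0.3217]
tool_rot: [3.137, 0.009, 3.047]
contact_force: [0.7, 0.1, 0.6]
opening: 0.0589
```

```bash
cat > snap.py <<'E'
import sys
from h import *
from cell import observe, read_camera
o=observe(); print(round(o['time'],2),o['qpos'].round(3).tolist(),'st',(st(o['tool_pos'])*1000).round(1).tolist(),o['tool_rot'].round(3).tolist(),'F',o['contact_force'].round(1).tolist(),'T',o['torque'].round(2).tolist(),round(o['opening']*1000,1))
R_=Rot.from_euler('xyz',o['tool_rot']).as_matrix(); zz=R_[:,2]; c,s=np.cos(TH),np.sin(TH)
print('tool z in st',[round(float(v),3) for v in (zz[0]*c+zz[1]*s,-zz[0]*s+zz[1]*c,zz[2])])
ims=[]
for n in sys.argv[2:]:
    p=read_camera(n); im=np.ascontiguousarray(p["img"][:,:,::-1])
    if n=="scene": im=cv2.resize(im[110:290,200:350],None,fx=3,fy=3,interpolation=cv2.INTER_CUBIC)
    if n=="top": im=cv2.resize(im[150:270,200:350],None,fx=3.2,fy=3.2,interpolation=cv2.INTER_CUBIC)
    cv2.imwrite(f"pics/{sys.argv[1]}_{n}.png",im)
E
python3 snap.py a wrist scene
```

```text
3.67 [-0.072, 0.397, 1.359, 0.004, 1.377, -1.549] st [[-23.5, -6.0, 321.7]] [3.137, 0.009, 3.047] F [0.7, 0.1, 0.6] T [0.05, 0.01, 0.05] 58.9
tool z in st [0.004, -0.009, -1.0]
```

View pics/a_wrist.png

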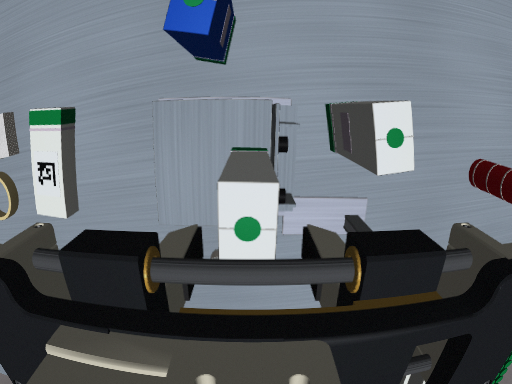

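View pics/a_scene.png

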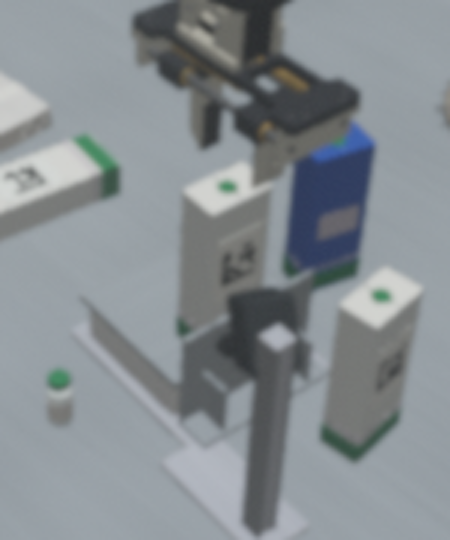

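Call:
apply_moves(motion=[{"offset":[-1,-3,8],"rotation":[0,0,0]},{"offset":[-1,0,15],"rotation":[0,0,0]},{"offset":[0,0,15],"rotation":[0,0,0]},{"offset":[0,0,12],"rotation":[0,0,0]},{"offset":[0,0,7],"rotation":[0,0,0]},{"offset":[0,0,0],"rotation":[0,0,0]}])

```text
time: 4.27
tool_pos: [0.5668, 0.035, 0.2586]
tool_rot: [3.137, 0.004, 3.05]
contact_force: [-0.1, -0.0, -0.6]
opening: 0.059
```

```bash
python3 snap.py b wrist scene
```

```text
4.27 [-0.075, 0.446, 1.459, 0.004, 1.233, -1.556] st [[-25.0, -6.1, 258.6]] [3.137, 0.004, 3.05] F [-0.1, -0.0, -0.6] T [0.05, -0.03, -0.0] 59.0
tool z in st [0.004, -0.004, -1.0]
```

View pics/b_wrist.png

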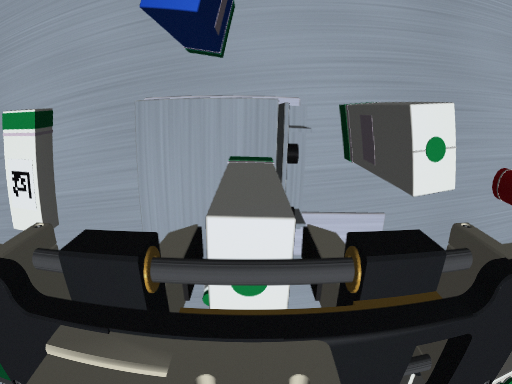

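View pics/b_scene.png

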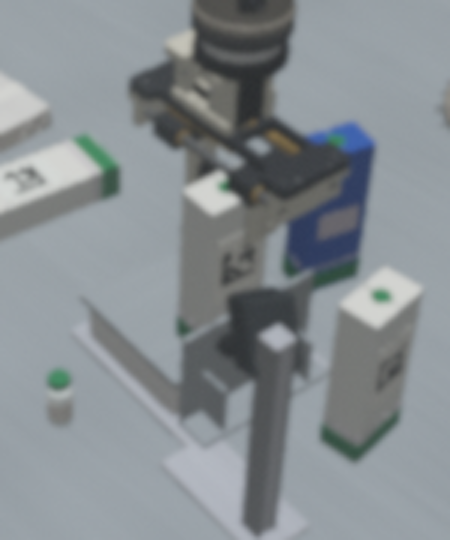

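Call:
apply_moves(motion=[{"offset":[0,-2,-4],"rotation":[0,0,0]},{"offset":[0,0,0],"rotation":[0,0,0]},{"offset":[0,0,0],"rotation":[0,0,0]},{"offset":[0,0,0],"rotation":[0,0,0]}], grip=0.48, grip_force=5)

```text
time: 4.7
tool_pos: [0.5683, 0.0327, 0.2676]
tool_rot: [3.137, 0.012, 3.05]
contact_force: [-0.5, -0.1, 0.9]
opening: 0.0476
```

```bash
python3 snap.py c scene wrist
```

```text
4.7 [-0.079, 0.437, 1.447, 0.004, 1.245, -1.56] st [[-27.2, -7.9, 267.6]] [3.137, 0.012, 3.05] F [-0.5, -0.1, 0.9] T [0.02, 0.02, -0.04] 47.6
tool z in st [0.004, -0.012, -1.0]
```

View pics/c_wrist.png

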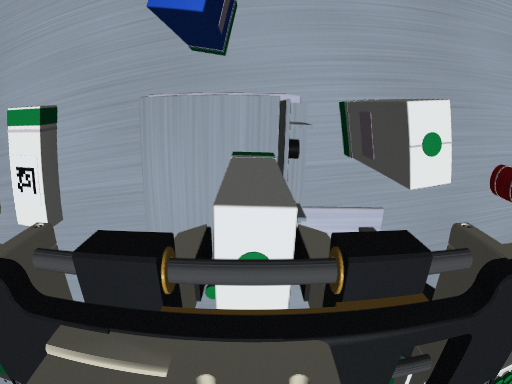

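Call:
apply_moves(motion=[{"offset":[0,-1,3],"rotation":[0,0,0]},{"offset":[0,-3.1,-0.3],"rotation":[-0.015,0,0]},{"offset":[0,-3.1,-0.3],"rotation":[-0.015,0,0]},{"offset":[0,-3.1,-0.3],"rotation":[-0.015,0,0]},{"offset":[0,-3.1,-0.3],"rotation":[-0.015,0,0]},{"offset":[0,-3.1,-0.3],"rotation":[-0.015,0,0]},{"offset":[0,-3.1,-0.3],"rotation":[-0.015,0,0]},{"offset":[0,-3.1,-0.3],"rotation":[-0.015,0,0]},{"offset":[0,-3.1,-0.3],"rotation":[-0.015,0,0]},{"offset":[0,0,0],"rotation":[0,0,0]}])

```text
time: 5.63
tool_pos: [0.5655, 0.0035, 0.265]
tool_rot: [3.004, 0.011, 3.049]
contact_force: [0.3, 1.5, -0.4]
opening: 0.0477
```

```bash
python3 snap.py d scene wrist
```

```text
5.63 [-0.192, 0.431, 1.472, 0.146, 1.244, -1.718] st [[-56.5, -7.9, 265.0]] [3.004, 0.011, 3.049] F [0.3, 1.5, -0.4] T [0.05, -0.0, -0.03] 47.7
tool z in st [0.137, -0.011, -0.99]
```

View pics/d_wrist.png

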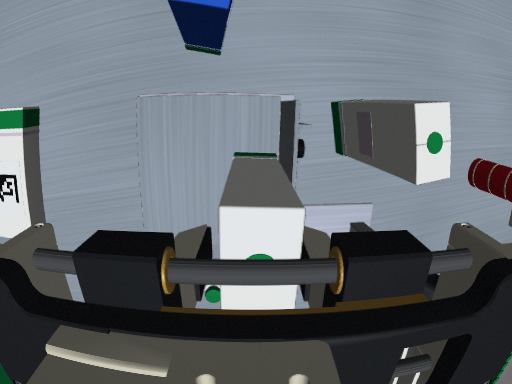

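View pics/d_scene.png

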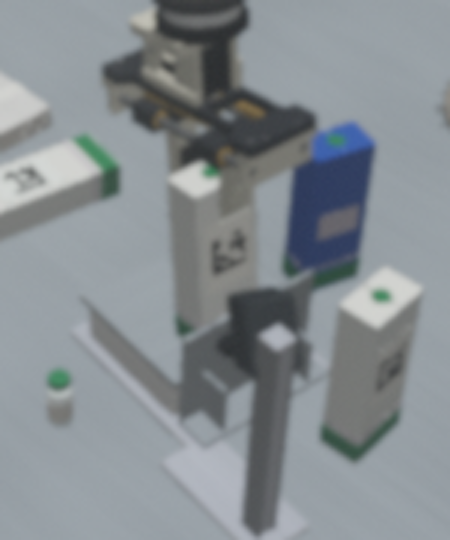

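Call:
apply_moves(motion=[{"offset":[0,-2.6,-0.3],"rotation":[-0.013,0,0]},{"offset":[0,-2.6,-0.3],"rotation":[-0.013,0,0]},{"offset":[0,-2.6,-0.3],"rotation":[-0.013,0,0]},{"offset":[0,-2.6,-0.3],"rotation":[-0.013,0,0]},{"offset":[0,-2.6,-0.3],"rotation":[-0.013,0,0]},{"offset":[0,-2.6,-0.3],"rotation":[-0.013,0,0]},{"offset":[0,-2.6,-0.3],"rotation":[-0.013,0,0]},{"offset":[0,-2.6,-0.3],"rotation":[-0.013,0,0]},{"offset":[0,-2.6,-0.3],"rotation":[-0.013,0,0]},{"offset":[0,-2.6,-0.3],"rotation":[-0.013,0,0]},{"offset":[0,0,0],"rotation":[0,0,0]},{"offset":[0,0,0],"rotation":[0,0,0]}])

```text
time: 6.73
tool_pos: [0.563, -0.0244, 0.2625]
tool_rot: [2.861, 0.012, 3.05]
contact_force: [0.5, -0.7, -0.7]
opening: 0.0476
```

```bash
python3 snap.py e scene wrist
```

```text
6.73 [-0.304, 0.442, 1.483, 0.289, 1.278, -1.878] st [[-84.5, -8.0, 262.5]] [2.861, 0.012, 3.05] F [0.5, -0.7, -0.7] T [-0.17, 0.08, 0.02] 47.6
tool z in st [0.277, -0.01, -0.961]
```

View pics/e_wrist.png

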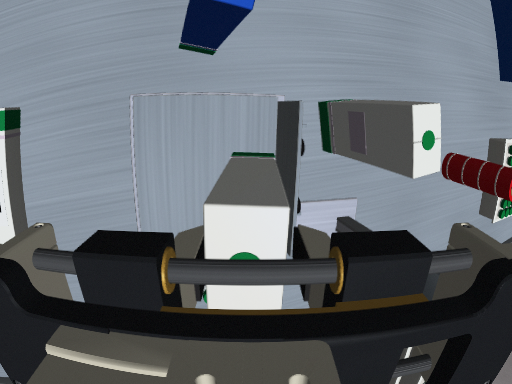

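View pics/e_scene.png

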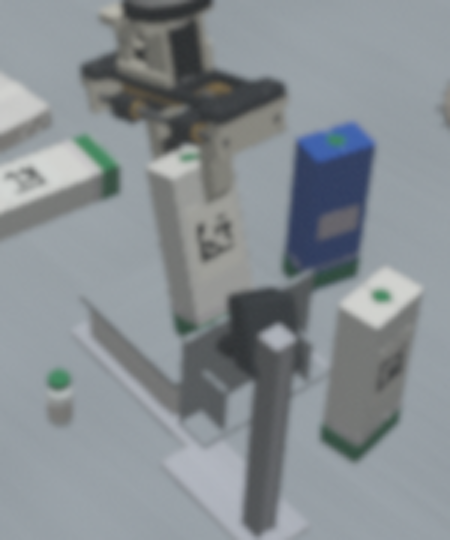

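Call:
apply_moves(motion=[{"offset":[0,-2.7,-0.3],"rotation":[-0.013,0,0]},{"offset":[0,-3.5,-0.3],"rotation":[-0.017,0,0]},{"offset":[0,-4.1,-0.3],"rotation":[-0.02,0,0]},{"offset":[0,-4.1,-0.3],"rotation":[-0.02,0,0]},{"offset":[0,-4.1,-0.3],"rotation":[-0.02,0,0]},{"offset":[0,-4.1,-0.3],"rotation":[-0.02,0,0]},{"offset":[0,-4.1,-0.3],"rotation":[-0.02,0,0]},{"offset":[0,-4.1,-0.3],"rotation":[-0.02,0,0]},{"offset":[0,-4.1,-0.3],"rotation":[-0.02,0,0]},{"offset":[0,-2.7,-0.3],"rotation":[-0.013,0,0]},{"offset":[0,0,0],"rotation":[0,0,0]}])

```text
time: 7.75
tool_pos: [0.5595, -0.0643, 0.2503]
tool_rot: [2.658, 0.012, 3.051]
contact_force: [0.8, -0.2, 0.4]
opening: 0.0475
```

```bash
python3 snap.py f scene wrist
```

```text
7.75 [-0.453, 0.496, 1.486, 0.465, 1.357, -2.082] st [[-124.6, -8.3, 250.3]] [2.658, 0.012, 3.051] F [0.8, -0.2, 0.4] T [-0.32, 0.11, 0.02] 47.5
tool z in st [0.465, -0.009, -0.885]
```

View pics/f_wrist.png

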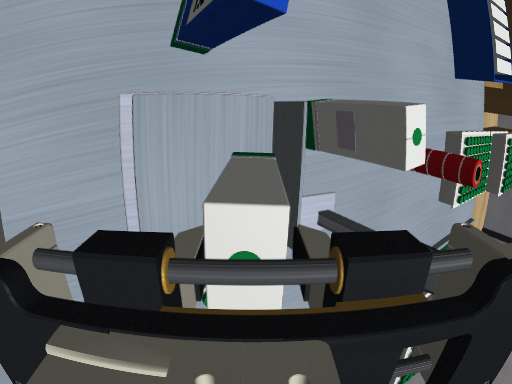

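View pics/f_scene.png

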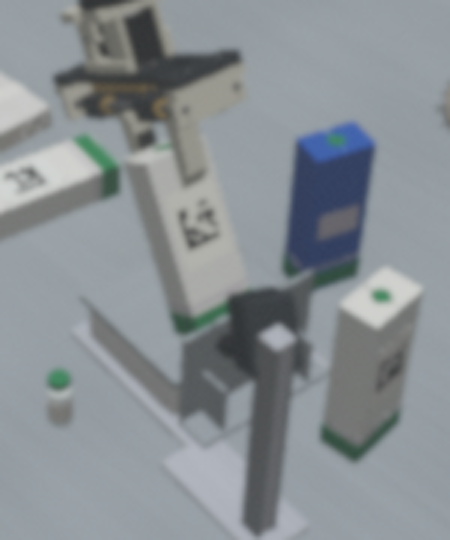

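Call:
apply_moves(motion=[{"offset":[0,1.8,0],"rotation":[0,0,0]},{"offset":[0,1.8,0],"rotation":[0,0,0]}], grip=0.4)

```text
time: 8.02
tool_pos: [0.5599, -0.0601, 0.2525]
tool_rot: [2.659, 0.013, 3.052]
contact_force: [-0.8, -0.5, 0.9]
opening: 0.0539
```

```bash
python3 snap.py g
```

```text
8.02 [-0.446, 0.492, 1.486, 0.465, 1.357, -2.075] st [[-120.4, -8.4, 252.5]] [2.659, 0.013, 3.052] F [-0.8, -0.5, 0.9] T [-0.37, 0.06, 0.05] 53.9
tool z in st [0.464, -0.009, -0.886]
```

Call:
apply_moves(motion=[{"offset":[0,1.2,0],"rotation":[0,0,0]},{"offset":[0,1.6,0],"rotation":[0,0,0]},{"offset":[0,0.8,0],"rotation":[0,0,0]}], grip=0.3)

```text
time: 8.27
tool_pos: [0.5604, -0.0552, 0.2551]
tool_rot: [2.66, 0.014, 3.054]
contact_force: [-0.2, 0.3, -0.3]
opening: 0.0638
```

Call:
apply_moves(motion=[{"offset":[0,1.4,0],"rotation":[0,0,0]},{"offset":[0,1.6,0],"rotation":[0,0,0]},{"offset":[0,1,0],"rotation":[0,0,0]}], grip=0.2)

```text
time: 8.52
tool_pos: [0.5607, -0.0507, 0.2575]
tool_rot: [2.66, 0.014, 3.055]
contact_force: [0.2, 0.9, 0.1]
opening: 0.0728
```

```bash
python3 snap.py h wrist
```

```text
8.52 [-0.43, 0.483, 1.485, 0.467, 1.359, -2.061] st [[-110.9, -8.2, 257.5]] [2.66, 0.014, 3.055] F [0.2, 0.9, 0.1] T [-0.27, 0.04, -0.06] 72.8
tool z in st [0.463, -0.009, -0.886]
```

View pics/h_wrist.png

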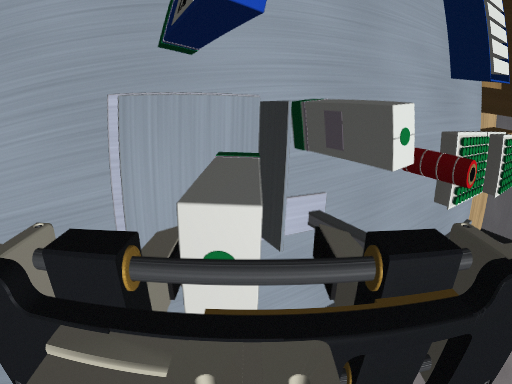

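Call:
apply_moves(motion=[{"offset":[0,1.2,0],"rotation":[0,0,0]},{"offset":[0,1.6,0],"rotation":[0,0,0]},{"offset":[0,0.9,0],"rotation":[0,0,0]}], grip=0.1)

```text
time: 8.82
tool_pos: [0.561, -0.0471, 0.2594]
tool_rot: [2.66, 0.014, 3.055]
contact_force: [-0.0, 0.4, -0.2]
opening: 0.0822
```

Call:
apply_moves(motion=[{"offset":[0,1.2,0],"rotation":[0,0,0]},{"offset":[0,1.6,0],"rotation":[0,0,0]},{"offset":[0,0.9,0],"rotation":[0,0,0]}], grip=0.0)

```text
time: 9.07
tool_pos: [0.5613, -0.0436, 0.2612]
tool_rot: [2.66, 0.014, 3.054]
contact_force: [-0.3, -0.4, -0.2]
opening: 0.0915
```

```bash
python3 snap.py i wrist scene
```

```text
9.07 [-0.418, 0.477, 1.485, 0.469, 1.36, -2.047] st [[-103.8, -8.1, 261.2]] [2.66, 0.014, 3.054] F [-0.3, -0.4, -0.2] T [-0.29, 0.08, 0.03] 91.5
tool z in st [0.463, -0.009, -0.886]
```

View pics/i_wrist.png

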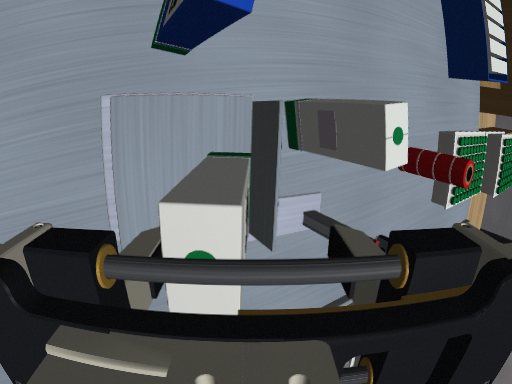

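View pics/i_scene.png

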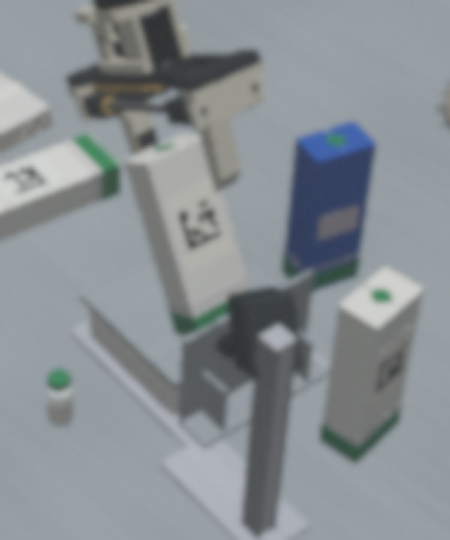

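Call:
apply_moves(motion=[{"offset":[0,-2.5,-0.6],"rotation":[-0.012,0,0]},{"offset":[0,-3.5,-0.8],"rotation":[-0.017,0,0]},{"offset":[0,-4.1,-0.9],"rotation":[-0.02,0,0]},{"offset":[0,-4.1,-0.9],"rotation":[-0.02,0,0]},{"offset":[0,-4.1,-0.9],"rotation":[-0.02,0,0]},{"offset":[0,-4.1,-0.9],"rotation":[-0.02,0,0]},{"offset":[0,-4.1,-0.9],"rotation":[-0.02,0,0]},{"offset":[0,-4.1,-0.9],"rotation":[-0.02,0,0]},{"offset":[0,-4.1,-0.9],"rotation":[-0.02,0,0]},{"offset":[0,-2.5,-0.6],"rotation":[-0.012,0,0]},{"offset":[0,0,0],"rotation":[0,0,0]}])

```text
time: 10.08
tool_pos: [0.5578, -0.0848, 0.2454]
tool_rot: [2.458, 0.013, 3.052]
contact_force: [-1.2, 0.1, -0.6]
opening: 0.0918
```

```bash
python3 snap.py j wrist scene
```

```text
10.08 [-0.552, 0.56, 1.472, 0.61, 1.47, -2.215] st [[-145.1, -8.5, 245.4]] [2.458, 0.013, 3.052] F [-1.2, 0.1, -0.6] T [-0.43, 0.07, -0.02] 91.8
tool z in st [0.631, -0.007, -0.775]
```

View pics/j_wrist.png

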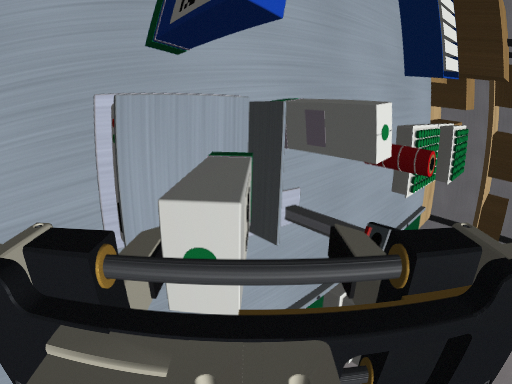

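View pics/j_scene.png

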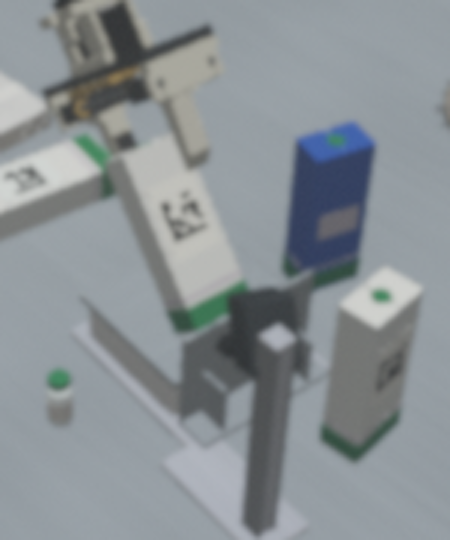

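Call:
apply_moves(motion=[{"offset":[0,-2.5,-0.6],"rotation":[-0.012,0,0]},{"offset":[0,-3.5,-0.8],"rotation":[-0.017,0,0]},{"offset":[0,-4.0,-0.9],"rotation":[-0.02,0,0]},{"offset":[0,-4.0,-0.9],"rotation":[-0.02,0,0]},{"offset":[0,-4.0,-0.9],"rotation":[-0.02,0,0]},{"offset":[0,-4.0,-0.9],"rotation":[-0.02,0,0]},{"offset":[0,-4.0,-0.9],"rotation":[-0.02,0,0]},{"offset":[0,-4.0,-0.9],"rotation":[-0.02,0,0]},{"offset":[0,-2.5,-0.6],"rotation":[-0.012,0,0]},{"offset":[0,0,0],"rotation":[0,0,0]}])

```text
time: 11.02
tool_pos: [0.5556, -0.1151, 0.2274]
tool_rot: [2.281, 0.015, 3.054]
contact_force: [-0.3, -0.4, -0.8]
opening: 0.0913
```

```bash
python3 snap.py k wrist scene top
```

```text
11.02 [-0.642, 0.655, 1.445, 0.707, 1.578, -2.33] st [[-175.5, -9.2, 227.4]] [2.281, 0.015, 3.054] F [-0.3, -0.4, -0.8] T [-0.52, 0.04, 0.01] 91.3
tool z in st [0.758, -0.004, -0.652]
```

View pics/k_wrist.png

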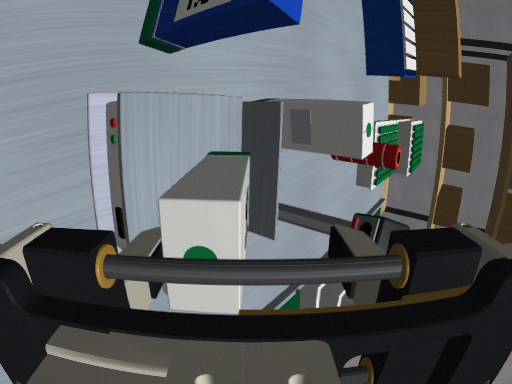

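View pics/k_scene.png

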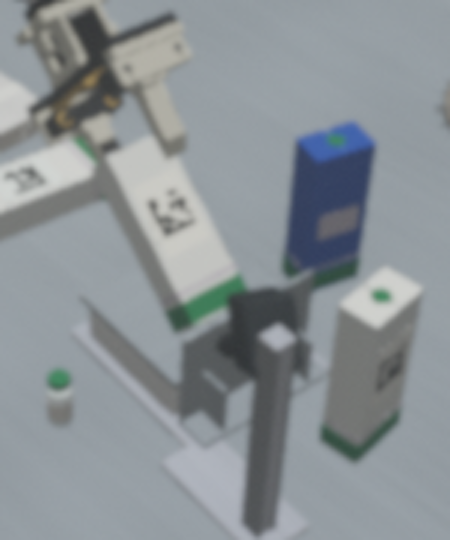

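View pics/k_top.png

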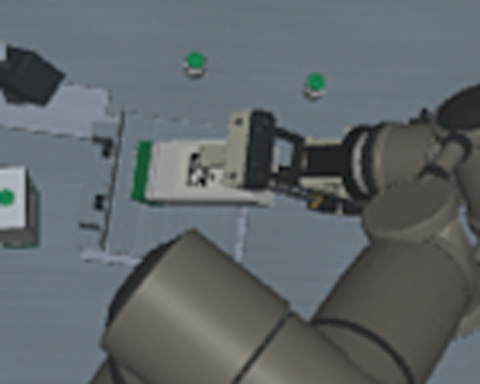

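Call:
apply_moves(motion=[{"offset":[0,-2.5,0],"rotation":[0,0,0]},{"offset":[0,-3.4,0.1],"rotation":[0,0,0]},{"offset":[0,-3.4,0.2],"rotation":[0,0,0]},{"offset":[0,-3.4,0.2],"rotation":[0,0,0]},{"offset":[0,-3.4,0.3],"rotation":[0,0,0]},{"offset":[0,-3.4,0.4],"rotation":[0,0,0]},{"offset":[0,-3.4,0.4],"rotation":[0,0,0]},{"offset":[0,-3.4,0.5],"rotation":[0,0,0]},{"offset":[0,-3.3,0.6],"rotation":[0,0,0]},{"offset":[0,-2.5,0.5],"rotation":[0,0,0]},{"offset":[0,0,0],"rotation":[0,0,0]}])

```text
time: 12.08
tool_pos: [0.5547, -0.1337, 0.1999]
tool_rot: [2.285, 0.018, 3.057]
contact_force: [-0.1, -0.4, -1.6]
opening: 0.0923
```

```bash
python3 snap.py l wrist scene top
```

```text
12.08 [-0.666, 0.702, 1.44, 0.692, 1.558, -2.375] st [[-194.1, -10.2, 199.9]] [2.285, 0.018, 3.057] F [-0.1, -0.4, -1.6] T [-0.63, 0.05, 0.02] 92.3
tool z in st [0.756, -0.004, -0.655]
```

View pics/l_wrist.png

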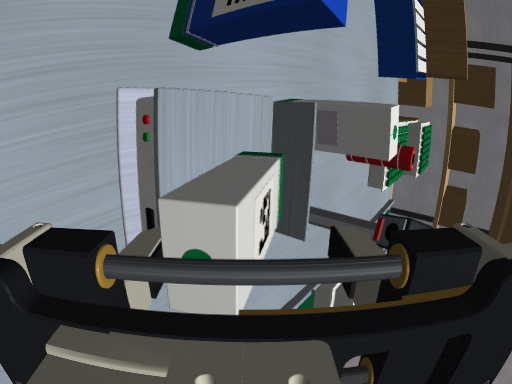

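View pics/l_scene.png

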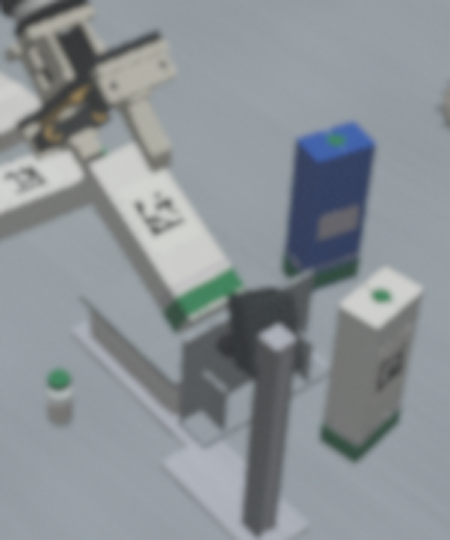

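View pics/l_top.png

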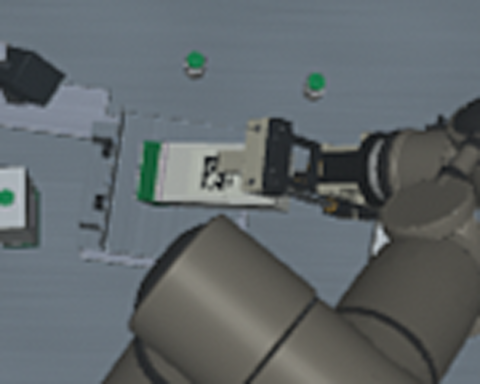

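Call:
apply_moves(motion=[{"offset":[0,-2.5,0.5],"rotation":[0,0,0]},{"offset":[0,-3.3,0.8],"rotation":[0,0,0]},{"offset":[0,-3.3,0.8],"rotation":[0,0,0]},{"offset":[0,-3.3,0.9],"rotation":[0,0,0]},{"offset":[0,-3.3,1.0],"rotation":[0,0,0]},{"offset":[0,-3.2,1.0],"rotation":[0,0,0]},{"offset":[0,-3.2,1.1],"rotation":[0,0,0]},{"offset":[0,-3.2,1.2],"rotation":[0,0,0]},{"offset":[0,-3.2,1.2],"rotation":[0,0,0]},{"offset":[0,-2.5,1.0],"rotation":[0,0,0]},{"offset":[0,0,0],"rotation":[0,0,0]}])

```text
time: 13.15
tool_pos: [0.5544, -0.1478, 0.1678]
tool_rot: [2.285, 0.019, 3.058]
contact_force: [0.5, -0.4, -0.3]
opening: 0.0917
```

```bash
cat >> snap.py <<'E'
S=st(o['tool_pos'])[0]*1000; zx,zz_=(zz[0]*c+zz[1]*s),zz[2]; E_=np.array([S[0],S[2]])-o['opening']*500*np.array([-zz_,zx])+33*np.array([zx,zz_])
h=(E_[1]-60)/170; ph=np.arccos(np.clip(h,-1,1)); print('E',E_.round(1),'phi_c',round(float(ph),3),'pivot x',round(float(E_[0]+170*np.sin(ph)),1))
E
python3 snap.py m wrist scene top
```

```text
13.15 [-0.684, 0.754, 1.438, 0.683, 1.528, -2.42] st [[-208.2, -11.1, 167.8]] [2.285, 0.019, 3.058] F [0.5, -0.4, -0.3] T [-0.56, 0.08, 0.02] 91.7
tool z in st [0.756, -0.004, -0.655]
E [-213.3  111.5] phi_c 1.263 pivot x -51.3
```

View pics/m_wrist.png

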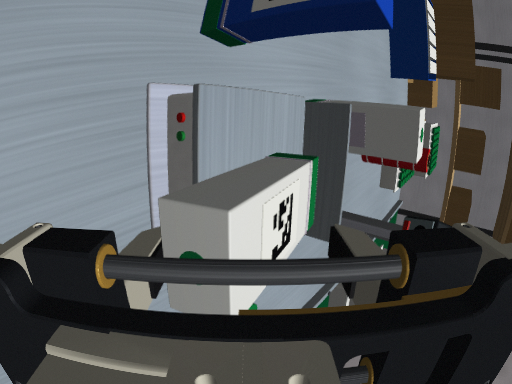

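View pics/m_scene.png

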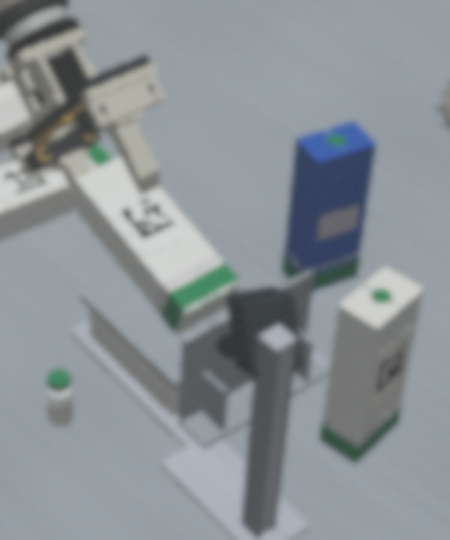

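View pics/m_top.png

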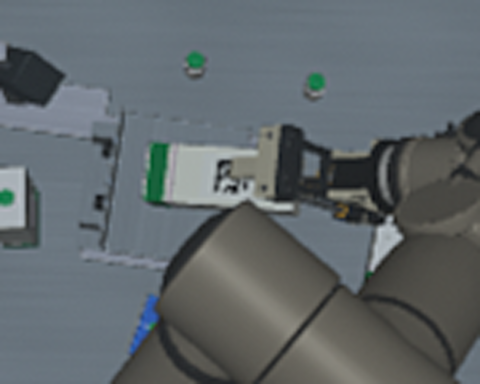

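Call:
apply_moves(motion=[{"offset":[0,-2.5,1.1],"rotation":[0,0,0]},{"offset":[0,-3.1,1.4],"rotation":[0,0,0]},{"offset":[0,-3.1,1.5],"rotation":[0,0,0]},{"offset":[0,-3.0,1.6],"rotation":[0,0,0]},{"offset":[0,-3.0,1.6],"rotation":[0,0,0]},{"offset":[0,-3.0,1.7],"rotation":[0,0,0]},{"offset":[0,-2.9,1.8],"rotation":[0,0,0]},{"offset":[0,-2.9,1.8],"rotation":[0,0,0]},{"offset":[0,-2.8,1.9],"rotation":[0,0,0]},{"offset":[0,-2.0,1.4],"rotation":[0,0,0]},{"offset":[0,0,0],"rotation":[0,0,0]}])

```text
time: 14.22
tool_pos: [0.5547, -0.1549, 0.1335]
tool_rot: [2.286, 0.02, 3.058]
contact_force: [0.5, 0.0, -1.4]
opening: 0.0917
```

```bash
python3 snap.py n wrist scene top
```

```text
14.22 [-0.692, 0.807, 1.441, 0.681, 1.488, -2.462] st [[-215.2, -12.2, 133.5]] [2.286, 0.02, 3.058] F [0.5, 0.0, -1.4] T [-0.59, 0.1, -0.03] 91.7
tool z in st [0.755, -0.005, -0.655]
E [-220.3   77.2] phi_c 1.469 pivot x -51.2
```

View pics/n_wrist.png

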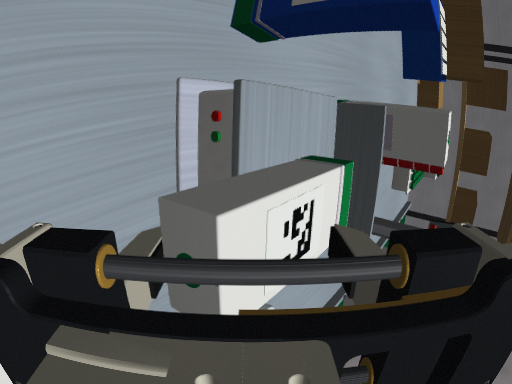

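View pics/n_scene.png

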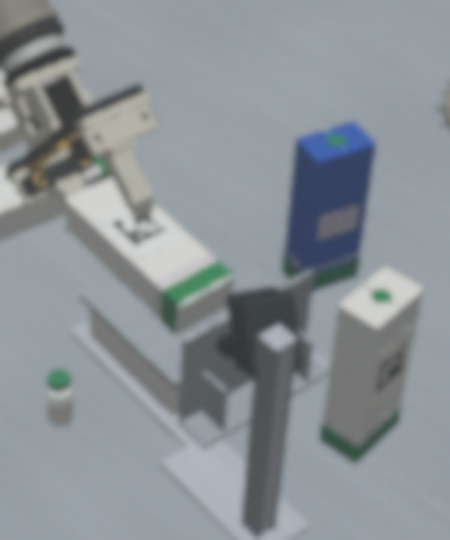

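Call:
apply_moves(motion=[{"offset":[0,-1.5,1.2],"rotation":[0,0,0]},{"offset":[0,-1.5,1.2],"rotation":[0,0,0]},{"offset":[0,-1.5,1.2],"rotation":[0,0,0]},{"offset":[0,-1.5,1.3],"rotation":[0,0,0]},{"offset":[0,-1.5,1.3],"rotation":[0,0,0]},{"offset":[0,-1.5,1.3],"rotation":[0,0,0]},{"offset":[0,-0.8,0.6],"rotation":[0,0,0]},{"offset":[0,0,0],"rotation":[0,0,0]}])

```text
time: 15.03
tool_pos: [0.5554, -0.1553, 0.1208]
tool_rot: [2.287, 0.022, 3.058]
contact_force: [0.1, 0.2, -1.0]
opening: 0.0916
```

```bash
python3 snap.py o wrist scene top
```

```text
15.03 [-0.692, 0.825, 1.444, 0.682, 1.47, -2.477] st [[-215.5, -12.9, 120.8]] [2.287, 0.022, 3.058] F [0.1, 0.2, -1.0] T [-0.57, 0.03, -0.0] 91.6
tool z in st [0.755, -0.006, -0.656]
E [-220.7   64.5] phi_c 1.544 pivot x -50.8
```

View pics/o_wrist.png

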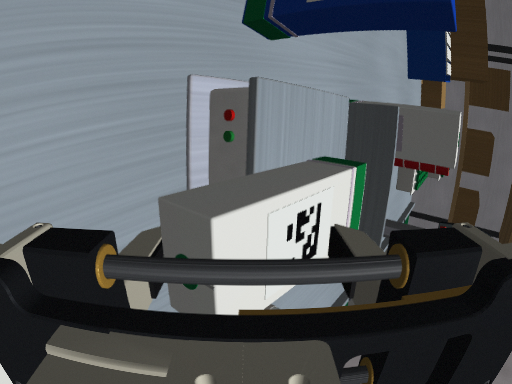

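View pics/o_scene.png

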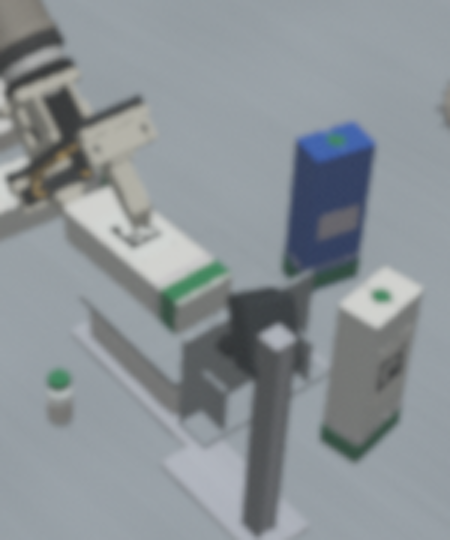

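View pics/o_top.png

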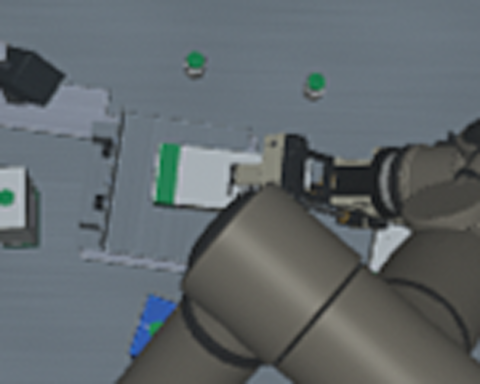

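Call:
apply_moves(motion=[{"offset":[0,-0.7,0.6],"rotation":[0,0,0]},{"offset":[0,-0.7,0.6],"rotation":[0,0,0]},{"offset":[0,-0.7,0.6],"rotation":[0,0,0]},{"offset":[0,-0.7,0.6],"rotation":[0,0,0]},{"offset":[0,0,0],"rotation":[0,0,0]}])

```text
time: 15.6
tool_pos: [0.5558, -0.1552, 0.118]
tool_rot: [2.286, 0.024, 3.059]
contact_force: [-0.9, 0.9, -0.4]
opening: 0.0919
```

```bash
python3 snap.py p wrist
```

```text
15.6 [-0.692, 0.83, 1.445, 0.684, 1.466, -2.481] st [[-215.4, -13.3, 118.0]] [2.286, 0.024, 3.059] F [-0.9, 0.9, -0.4] T [-0.46, 0.05, 0.03] 91.9
tool z in st [0.755, -0.007, -0.656]
E [-220.6   61.7] phi_c 1.561 pivot x -50.6
```

View pics/p_wrist.png

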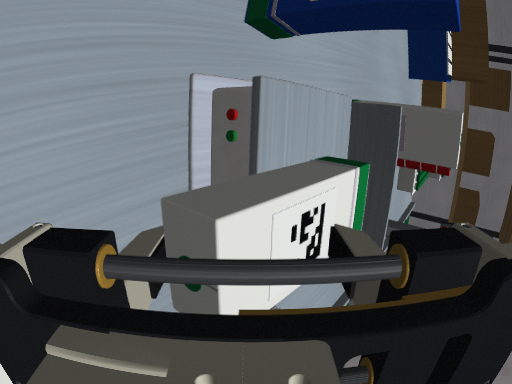

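Call:
apply_moves(motion=[{"offset":[0,-0.7,0.6],"rotation":[0,0,0]},{"offset":[0,-0.7,0.6],"rotation":[0,0,0]},{"offset":[0,-0.7,0.6],"rotation":[0,0,0]},{"offset":[0,0,0],"rotation":[0,0,0]}])

```text
time: 15.98
tool_pos: [0.556, -0.1552, 0.1152]
tool_rot: [2.286, 0.024, 3.059]
contact_force: [-0.5, 0.3, -0.5]
opening: 0.0913
```

```bash
python3 snap.py q wrist
```

```text
15.98 [-0.692, 0.834, 1.445, 0.684, 1.462, -2.485] st [[-215.4, -13.5, 115.2]] [2.286, 0.024, 3.059] F [-0.5, 0.3, -0.5] T [-0.46, 0.07, -0.02] 91.3
tool z in st [0.755, -0.007, -0.656]
E [-220.5   59.1] phi_c 1.576 pivot x -50.5
```

View pics/q_wrist.png

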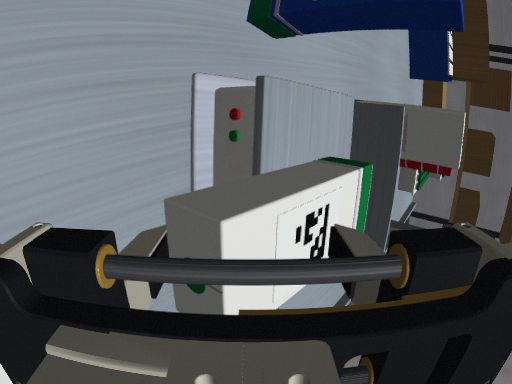

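Call:
apply_moves(motion=[{"offset":[0,-0.8,0.3],"rotation":[0,0,0]},{"offset":[0,-0.8,0.2],"rotation":[0,0,0]},{"offset":[0,0,0],"rotation":[0,0,0]}])

```text
time: 16.28
tool_pos: [0.556, -0.156, 0.1136]
tool_rot: [2.286, 0.024, 3.059]
contact_force: [0.4, 0.7, 0.4]
opening: 0.0921
```

```bash
python3 snap.py r wrist scene top
```

```text
16.28 [-0.693, 0.837, 1.444, 0.684, 1.461, -2.486] st [[-216.2, -13.5, 113.6]] [2.286, 0.024, 3.059] F [0.4, 0.7, 0.4] T [-0.45, 0.07, 0.03] 92.1
tool z in st [0.755, -0.007, -0.656]
E [-221.5   57.2] phi_c 1.587 pivot x -51.5
```

View pics/r_wrist.png

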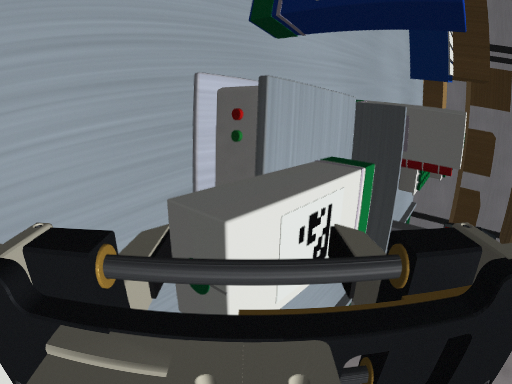

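View pics/r_scene.png

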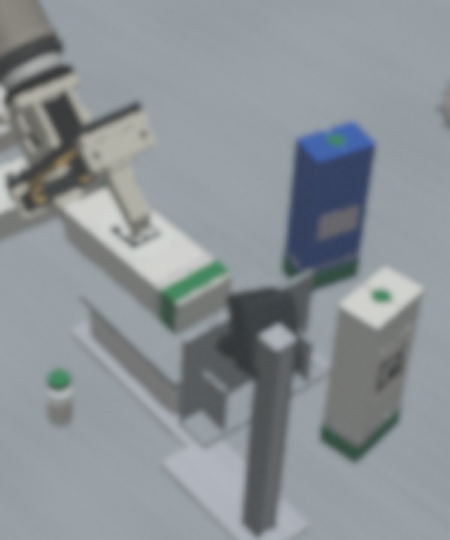

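```bash
python3 - <<'E'
from h import *
pos=[.5560,-.1560,.1136]; rpy=[2.286,.024,3.059]
im=cv2.imread("pics/r_wrist.png")
for px in (-.050,):
  for h,col in ((0,(0,0,255)),(.004,(255,0,0))):
    a=np.arcsin(h/.17)
    def C(s,n,y): return [px-s*np.cos(a)-n*np.sin(a)*-0+0, y, .06+s*np.sin(a)+n]
    y0,y1=-.042,.023
    P=[C(.17,.0,y1),C(.17,.04,y1),C(.17,.04,y0),C(0,.04,y0),C(0,.04,y1),C(.17,.04,y1),C(.17,0,y1),C(0,0,y1),C(0,.04,y1)]
    # densify
    q=wproj(world(np.array(P)),pos,rpy); print(q.round(0).tolist())
    D=np.vstack([np.linspace(P[i],P[i+1],20) for i in range(len(P)-1)])
    cv2.polylines(im,[wproj(world(D),pos,rpy).round().astype(int)],False,col,1,cv2.LINE_AA)
B=np.vstack([np.linspace(a,b,20) for a,b in [([-.145,-.08,.06],[-.145,.08,.06]),([-.145,.08,.06],[0,.08,.06])]])
cv2.polylines(im,[wproj(world(B),pos,rpy).round().astype(int)],False,(0,255,255),1)
cv2.imwrite("pics/r_ov.png",im)
E
```

```text
[[159.0, 195.0], [219.0, 218.0], [223.0, 350.0], [365.0, 237.0], [375.0, 164.0], [219.0, 218.0], [159.0, 195.0], [332.0, 157.0], [375.0, 164.0]]
[[163.0, 197.0], [227.0, 221.0], [229.0, 355.0], [365.0, 237.0], [375.0, 164.0], [227.0, 221.0], [163.0, 197.0], [332.0, 157.0], [375.0, 164.0]]
```

View pics/r_ov.png

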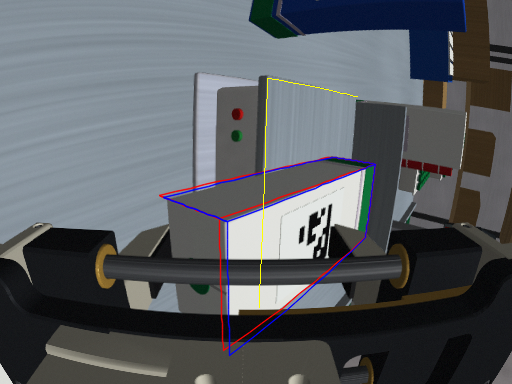

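```bash
python3 - <<'E'
import cv2
im=cv2.imread("pics/r_wrist.png")[140:330,150:390]
cv2.imwrite("pics/r_z.png",cv2.resize(im,None,fx=3.2,fy=3.1,interpolation=cv2.INTER_CUBIC))
E
```

View pics/r_z.png

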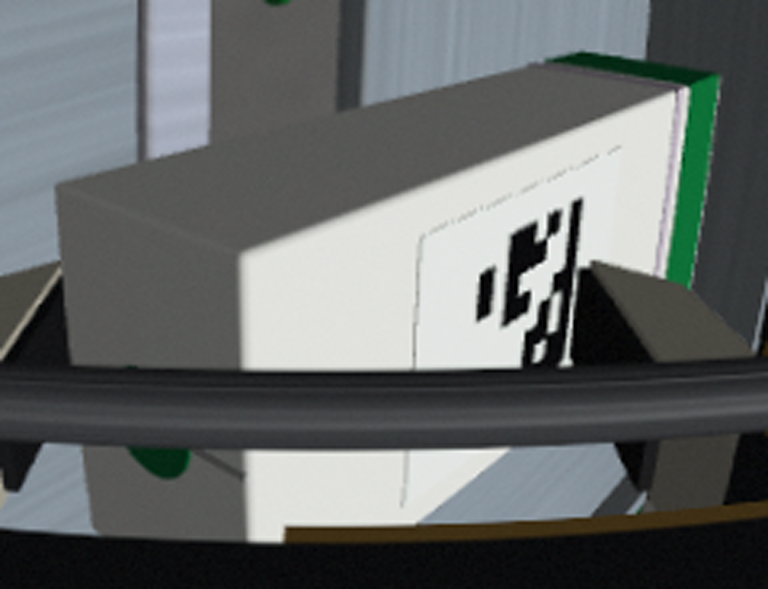

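```bash
python3 - <<'E'
from h import *
from scipy.optimize import least_squares
pos=[.5560,-.1560,.1136]; rpy=[2.286,.024,3.059]
obs=np.array([[167.8,199.7],[224.4,221.3],[374.7,164.5],[331.9,156.8]])
def pts(p):
    px,y1,a,w=p
    L=np.array([[.17,0,0],[.17,0,.04],[0,0,.04],[0,0,0]])
    ca,sa=np.cos(a),np.sin(a)
    X=-(L[:,0]*ca)+L[:,2]*sa; Z=L[:,0]*sa+L[:,2]*ca
    return world(np.c_[px+X*np.cos(w),y1+X*np.sin(w),.06+Z])
f=lambda p:(wproj(pts(p),pos,rpy)-obs).ravel()
r=least_squares(f,[-.05,.023,0.02,0]);print(r.x,np.degrees(r.x[2:]),f(r.x).round(1), "top h",.17*np.sin(r.x[2])*1000)
g=lambda p:f([p[0],p[1],0,p[2]]); r=least_squares(g,[-.05,.023,0]);print(r.x,g(r.x).round(1))
E
```

```text
[-0.0449666   0.02188612 -0.01020861  0.01278562] [-0.58491005  0.73256208] [-1.6 -1.   0.7  0.9  1.6 -0.1  2.3  0.5] top h -1.7354329160339088
[-0.04650757  0.02205743  0.00928839] [-2.5 -1.   1.8  1.   1.3 -0.1  1.6  0.4]
```

Call:
apply_moves(motion=[{"offset":[0,0,-4],"rotation":[0,0,0]},{"offset":[0,0,-7],"rotation":[0,0,0]},{"offset":[0,0,-10],"rotation":[0,0,0]},{"offset":[0,0,-12],"rotation":[0,0,0]},{"offset":[0,0,-12],"rotation":[0,0,0]},{"offset":[0,0,-12],"rotation":[0,0,0]},{"offset":[0,0,-12],"rotation":[0,0,0]},{"offset":[0,0,-8],"rotation":[0,0,0]},{"offset":[0,0,0],"rotation":[0,0,0]}])

```text
time: 17.18
tool_pos: [0.5493, -0.2219, 0.1715]
tool_rot: [2.29, 0.027, 3.057]
contact_force: [-0.2, -0.1, 0.8]
opening: 0.0918
```

```bash
python3 snap.py s wrist scene top
```

```text
17.18 [-0.775, 0.804, 1.311, 0.634, 1.628, -2.439] st [[-282.4, -13.1, 171.5]] [2.29, 0.027, 3.057] F [-0.2, -0.1, 0.8] T [-0.44, 0.02, -0.01] 91.8
tool z in st [0.753, -0.01, -0.658]
E [-287.8  115.2] phi_c 1.24 pivot x -127.0
```

View pics/s_wrist.png

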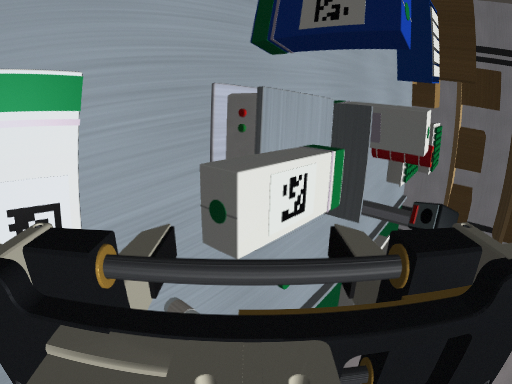

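View pics/s_scene.png

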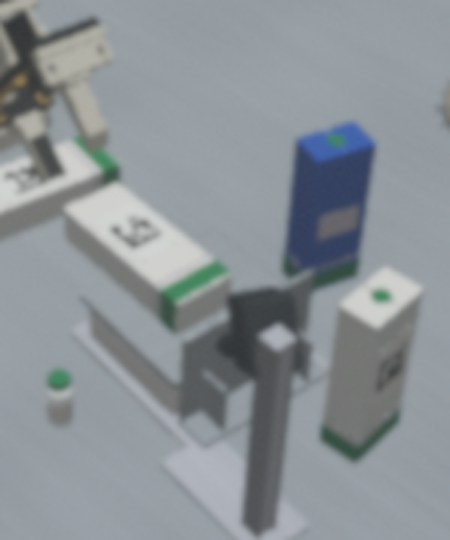

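View pics/s_top.png

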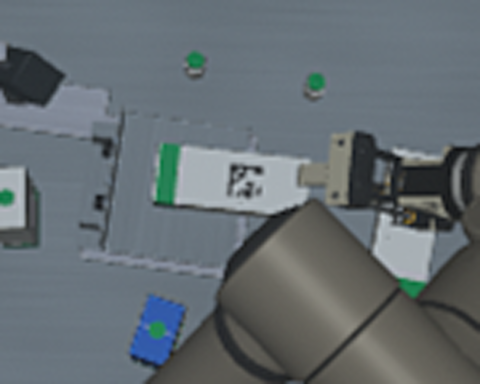

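Call:
apply_moves(motion=[{"offset":[0,11,-10],"rotation":[0,0,0]},{"offset":[0,15,-13],"rotation":[0,0,0]},{"offset":[0,15,-13],"rotation":[0.06,0,0]},{"offset":[0,11,-10],"rotation":[0.1,0,0]},{"offset":[0,0,0],"rotation":[0.1,0,0]},{"offset":[0,0,0],"rotation":[0.1,0,0]},{"offset":[0,0,0],"rotation":[0.1,0,0]},{"offset":[0,0,0],"rotation":[0.1,0,0]},{"offset":[0,0,0],"rotation":[0.1,0,0]},{"offset":[0,0,0],"rotation":[0.1,0,0]},{"offset":[0,0,0],"rotation":[0.06,0,0]}], grip=0.7)

```text
time: 18.25
tool_pos: [0.5463, -0.2156, 0.2488]
tool_rot: [3.135, 0.024, 3.057]
contact_force: [0.3, 0.3, 0.3]
opening: 0.0279
```

```bash
python3 snap.py t
```

```text
18.25 [-0.513, 0.482, 1.429, 0.017, 1.212, -2.006] st [[-276.4, -9.5, 248.8]] [3.135, 0.024, 3.057] F [0.3, 0.3, 0.3] T [0.01, 0.02, -0.07] 27.9
tool z in st [0.007, -0.024, -1.0]
E [-290.2  215.7] phi_c 0.413 pivot x -221.9
```

Call:
apply_moves(motion=[{"offset":[0,0,0],"rotation":[0,0,0.12]},{"offset":[0,0,0],"rotation":[0,0,0.12]},{"offset":[0,0,0],"rotation":[0,0,0.12]},{"offset":[0,0,0],"rotation":[0,0,0.12]},{"offset":[0,0,0],"rotation":[0,0,0.12]},{"offset":[0,0,0],"rotation":[0,0,0.12]},{"offset":[0,0,0],"rotation":[0,0,0.12]},{"offset":[0,0,0],"rotation":[0,0,0.12]},{"offset":[0,0,0],"rotation":[0,0,0.12]},{"offset":[0,0,0],"rotation":[0,0,0.12]},{"offset":[0,0,0],"rotation":[0,0,0.12]},{"offset":[0,0,0],"rotation":[0,0,0.12]}])

```text
time: 19.25
tool_pos: [0.5447, -0.2015, 0.258]
tool_rot: [3.118, -0.007, 1.566]
contact_force: [-0.6, 0.6, -0.3]
opening: 0.0275
```

```bash
python3 snap.py u wrist top; python3 - <<'E'
from cell import *
from h import st
p=read_camera("top")
for q in ["carton_top","carton_foot","carton_centre"]: print(q,[(st(r["location"]).round(4).tolist(),round(r["score"],2)) for r in tip_of(q,p)][:3])
E
```

```text
19.25 [-0.494, 0.462, 1.434, 0.018, 1.227, -0.495] st [[-262.6, -6.6, 258.0]] [3.118, -0.007, 1.566] F [-0.6, 0.6, -0.3] T [-0.09, 0.1, -0.02] 27.5
tool z in st [0.009, -0.023, -1.0]
E [-276.   224.9] phi_c 0.245 pivot x -234.8
carton_top [([[-0.0719, 0.1693, 0.1732]], 0.7), ([[-0.216, -0.0152, 0.0794]], 0.6)]
carton_foot [([[-0.0461, -0.0114, 0.0799]], 0.68), ([[-0.0729, 0.163, 0.0016]], 0.49)]
carton_centre [([[-0.1315, -0.0103, 0.0815]], 0.83), ([[-0.0712, -0.1554, 0.0012]], 0.7), ([[-0.0682, 0.169, 0.0836]], 0.51)]
```

View pics/u_wrist.png

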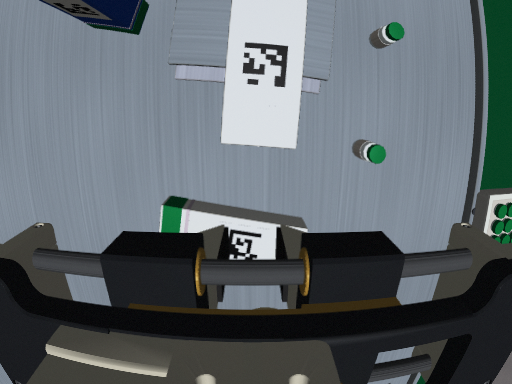

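View pics/u_top.png

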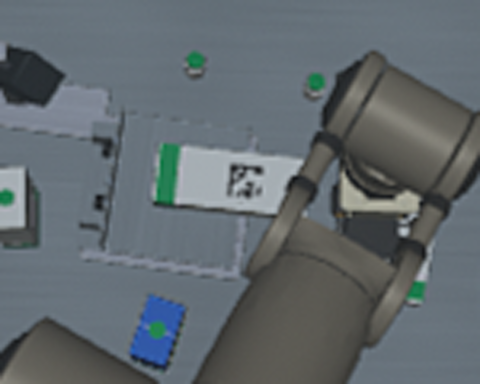

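Call:
apply_moves(motion=[{"offset":[3,2,0],"rotation":[0,0,0.05]},{"offset":[4,2,0],"rotation":[0.02,0,0.04]},{"offset":[4,2,10],"rotation":[0,0,0]},{"offset":[0,0,20],"rotation":[0,0,0]},{"offset":[0,0,25],"rotation":[0,0,0]},{"offset":[0,0,25],"rotation":[0,0,0]},{"offset":[0,0,18],"rotation":[0,0,0]},{"offset":[0,0,10],"rotation":[0,0,0]},{"offset":[0,0,0],"rotation":[0,0,0]}])

```text
time: 20.3
tool_pos: [0.5521, -0.1887, 0.1429]
tool_rot: [3.135, -0.008, 1.505]
contact_force: [-0.8, 1.0, -0.7]
opening: 0.0273
```

```bash
python3 snap.py v wrist scene
```

```text
20.3 [-0.465, 0.597, 1.551, 0.011, 0.99, -0.406] st [[-249.1, -12.7, 142.9]] [3.135, -0.008, 1.505] F [-0.8, 1.0, -0.7] T [-0.1, 0.07, -0.0] 27.3
tool z in st [0.008, -0.007, -1.0]
E [-262.5  109.8] phi_c 1.273 pivot x -100.0
```

View pics/v_wrist.png

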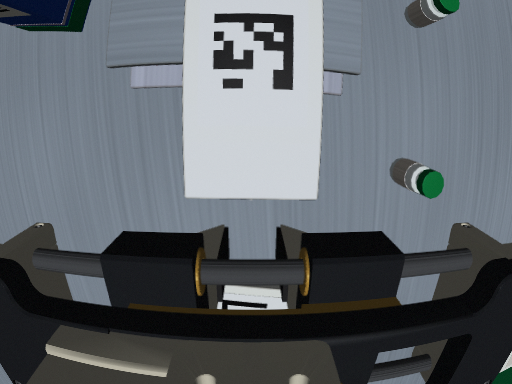

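View pics/v_scene.png

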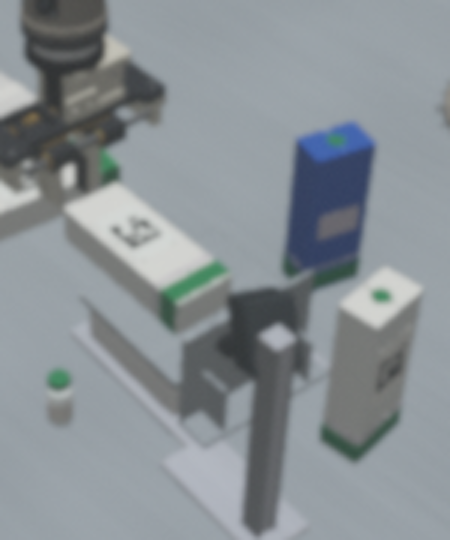

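Call:
apply_moves(motion=[{"offset":[5,0,2],"rotation":[0,0,0.015]},{"offset":[5,0,0],"rotation":[0,0,0.014]},{"offset":[4,0,0],"rotation":[0,0,0]},{"offset":[2.5,0,0],"rotation":[0,0,0]},{"offset":[2.5,0,0],"rotation":[0,0,0]},{"offset":[2.5,0,0],"rotation":[0,0,0]},{"offset":[2.5,0,0],"rotation":[0,0,0]},{"offset":[2.5,0,0],"rotation":[0,0,0]},{"offset":[2.5,0,0],"rotation":[0,0,0]},{"offset":[2.5,0,0],"rotation":[0,0,0]},{"offset":[2.5,0,0],"rotation":[0,0,0]}])

```text
time: 21.32
tool_pos: [0.5585, -0.1532, 0.1481]
tool_rot: [3.123, -0.002, 1.476]
contact_force: [-0.7, -1.0, -0.7]
opening: 0.0275
```

```bash
python3 snap.py w wrist top
```

```text
21.32 [-0.403, 0.578, 1.57, 0.01, 0.976, -0.313] st [[-213.1, -15.7, 148.1]] [3.123, -0.002, 1.476] F [-0.7, -1.0, -0.7] T [-0.3, 0.08, 0.03] 27.5
tool z in st [0.002, -0.019, -1.0]
E [-226.8  115.1] phi_c 1.241 pivot x -66.0
```

View pics/w_wrist.png

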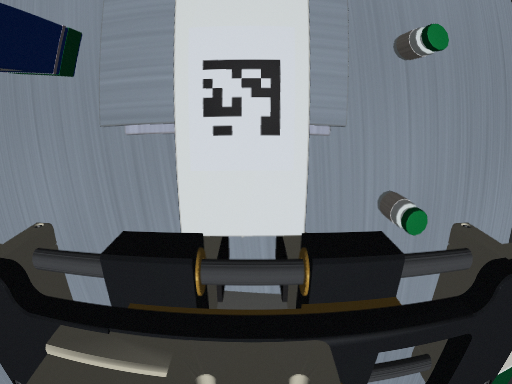

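View pics/w_top.png

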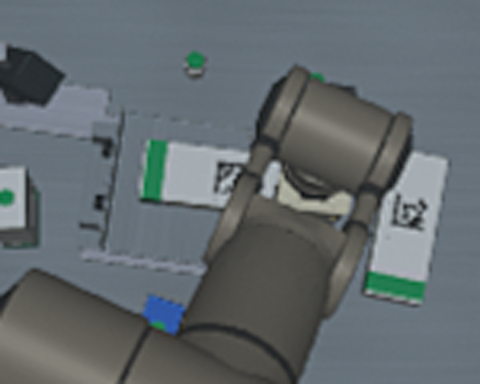

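Call:
apply_moves(motion=[{"offset":[2.5,0,1],"rotation":[0,0,0]},{"offset":[2.5,0,1],"rotation":[0,0,0]},{"offset":[2.5,0,1],"rotation":[0,0,0]},{"offset":[2.5,0,1],"rotation":[0,0,0]},{"offset":[2.5,0,1],"rotation":[0,0,0]},{"offset":[2.5,0,0.5],"rotation":[0,0,0]},{"offset":[2.5,0,0.5],"rotation":[0,0,0]},{"offset":[2.5,0,0],"rotation":[0,0,0]},{"offset":[2.0,0,0],"rotation":[0,0,0]},{"offset":[0,0,0],"rotation":[0,0,0]}])

```text
time: 22.25
tool_pos: [0.5618, -0.1302, 0.1428]
tool_rot: [3.12, -0.0, 1.476]
contact_force: [-0.3, -1.7, 2.0]
opening: 0.0276
```

```bash
python3 snap.py x wrist top scene
```

```text
22.25 [-0.363, 0.58, 1.585, 0.007, 0.956, -0.272] st [[-190.0, -16.8, 142.8]] [3.12, -0.0, 1.476] F [-0.3, -1.7, 2.0] T [-0.39, 0.09, -0.02] 27.6
tool z in st [0.0, -0.022, -1.0]
E [-203.7  109.8] phi_c 1.274 pivot x -41.2
```

View pics/x_wrist.png

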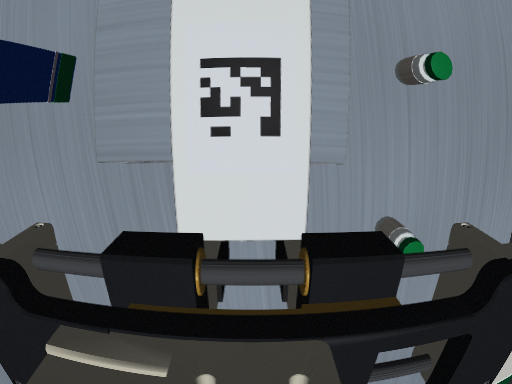

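View pics/x_top.png

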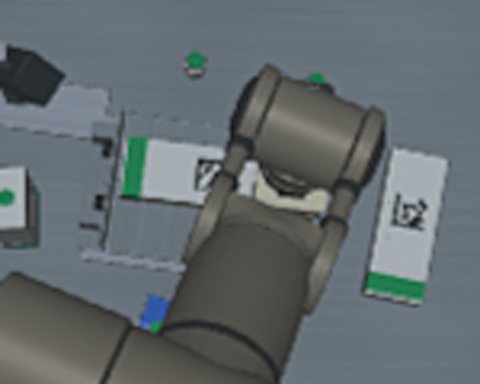

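Call:
apply_moves(motion=[{"offset":[1.3,0,0],"rotation":[0,0,0]},{"offset":[1.3,0,0],"rotation":[0,0,0]},{"offset":[1.3,0,0],"rotation":[0,0,0]},{"offset":[1.3,0,0],"rotation":[0,0,0]},{"offset":[1.3,0,0],"rotation":[0,0,0]},{"offset":[1.3,0,0],"rotation":[0,0,0]}])

```text
time: 22.9
tool_pos: [0.5623, -0.1227, 0.1425]
tool_rot: [3.12, -0.0, 1.475]
contact_force: [0.3, -2.1, 0.1]
opening: 0.0278
```

```bash
python3 snap.py y wrist top scene
```

```text
22.9 [-0.35, 0.579, 1.588, 0.007, 0.954, -0.258] st [[-182.4, -16.6, 142.5]] [3.12, -0.0, 1.475] F [0.3, -2.1, 0.1] T [-0.35, 0.14, 0.02] 27.8
tool z in st [-0.0, -0.021, -1.0]
E [-196.3  109.5] phi_c 1.275 pivot x -33.7
```

View pics/y_scene.png

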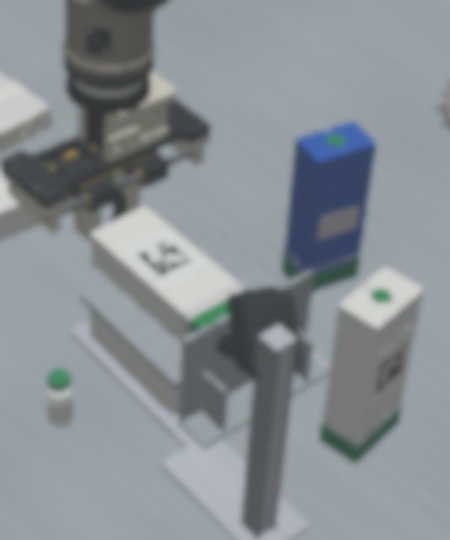

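View pics/y_top.png

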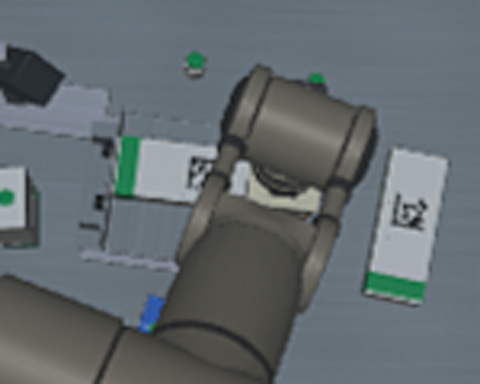

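Almost there; continuing 1 mm per row, watching for the reaction force of the stop.

Call:
apply_moves(motion=[{"offset":[1,0,0],"rotation":[0,0,0]},{"offset":[1,0,0],"rotation":[0,0,0]},{"offset":[1,0,0],"rotation":[0,0,0]}])

```text
time: 23.3
tool_pos: [0.5623, -0.1221, 0.1425]
tool_rot: [3.12, 0.005, 1.475]
contact_force: [-1.0, -5.5, 0.7]
opening: 0.0273
```

Call:
apply_moves(motion=[{"offset":[1,0,0],"rotation":[0,0,0]},{"offset":[1,0,0],"rotation":[0,0,0]}])

```text
time: 23.47
tool_pos: [0.5623, -0.122, 0.1425]
tool_rot: [3.12, 0.007, 1.475]
contact_force: [-0.8, -5.7, -0.8]
opening: 0.0275
```

```bash
python3 snap.py z wrist top
```

```text
23.47 [-0.346, 0.579, 1.589, -0.002, 0.952, -0.249] st [[-181.7, -16.5, 142.5]] [3.12, 0.007, 1.475] F [-0.8, -5.7, -0.8] T [-0.98, 0.21, -0.02] 27.5
tool z in st [-0.007, -0.021, -1.0]
E [-195.7  109.6] phi_c 1.275 pivot x -33.1
```

View pics/z_top.png

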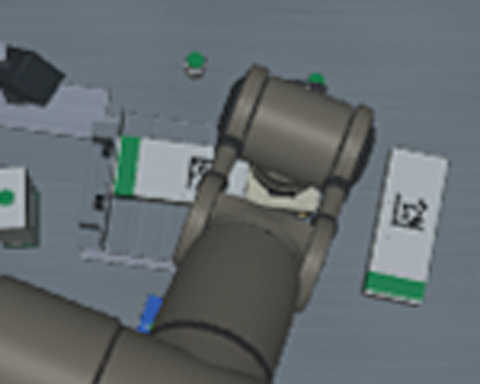

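Call:
apply_moves(motion=[{"offset":[1.8,0,0],"rotation":[0,0,0]},{"offset":[1.8,0,0],"rotation":[0,0,0]},{"offset":[1.8,0,0],"rotation":[0,0,0]}])

```text
time: 23.82
tool_pos: [0.5622, -0.1215, 0.1426]
tool_rot: [3.12, 0.016, 1.475]
contact_force: [-1.5, -10.3, 0.3]
opening: 0.0276
```

Call:
apply_moves(motion=[{"offset":[-2,0,0],"rotation":[0,0,0]},{"offset":[-4,0,0],"rotation":[0,0,0]},{"offset":[-8,0,0],"rotation":[0,0,0]},{"offset":[-10,0,0],"rotation":[0,0,0]},{"offset":[-10,0,0],"rotation":[0,0,0]},{"offset":[-10,0,0],"rotation":[0,0,0]},{"offset":[-5,0,-15],"rotation":[0,0,0]},{"offset":[0,0,-30],"rotation":[0,0,0]},{"offset":[0,0,-35],"rotation":[0,0,0]},{"offset":[0,0,-35],"rotation":[0,0,0]},{"offset":[0,0,-20],"rotation":[0,0,0]},{"offset":[0,0,0],"rotation":[0,0,0]}])

```text
time: 24.82
tool_pos: [0.5521, -0.1779, 0.2806]
tool_rot: [3.129, 0.011, 1.47]
contact_force: [0.9, -0.3, -0.3]
opening: 0.0277
```

```bash
python3 snap.py fin wrist scene top; python3 - <<'E'
from cell import *
from h import st
for n in("top","scene"):
  p=read_camera(n)
  for q in ["carton_top","carton_foot","stop"]: print(n,q,[(st(r["location"]).round(4).tolist(),round(r["score"],2)) for r in tip_of(q,p)][:3])
  for q in ["passed_carton","waiting_carton","vial_a"]: print(n,q,[([round(float(v),4) for v in r["location"]],round(r["score"],2)) for r in tip_of(q,p)][:3])
E
```

```text
24.82 [-0.441, 0.445, 1.397, -0.006, 1.284, -0.339] st [[-238.4, -11.7, 280.6]] [3.129, 0.011, 1.47] F [0.9, -0.3, -0.3] T [-0.1, 0.03, 0.0] 27.7
tool z in st [-0.011, -0.013, -1.0]
E [-252.6  247.8] phi_c 0.0 pivot x -252.6
top carton_top [([[-0.1696, -0.0165, 0.0779]], 0.86), ([[-0.0695, 0.1694, 0.173]], 0.55)]
top carton_foot [([[-0.0733, 0.1654, -0.0021]], 0.84), ([[0.0008, -0.0117, 0.0797]], 0.74)]
top stop [([[-0.0008, 0.0029, 0.0615]], 0.92), ([[-0.1699, -0.0156, 0.0818]], 0.6)]
top passed_carton [([0.4402, -0.2579, 0.021], 0.65)]
top waiting_carton [([0.5238, 0.1687, 0.0001], 0.8)]
top vial_a [([0.7098, -0.0281, 0.0016], 0.49), ([0.5616, 0.0588, 0.0574], 0.39)]
scene carton_top [([[-0.1725, -0.0117, 0.0837]], 0.81), ([[-0.068, 0.1653, 0.1707]], 0.72), ([[-0.0021, -0.0145, 0.0574]], 0.27)]
scene carton_foot [([[-0.0719, 0.1611, -0.0031]], 0.68), ([[0.001, -0.0075, 0.0751]], 0.57), ([[-0.0785, -0.1524, -0.0011]], 0.56)]
scene stop [([[0.0005, -0.0016, 0.0574]], 0.98)]
scene passed_carton [([0.4365, -0.2552, 0.0203], 0.95)]
scene waiting_carton [([0.5254, 0.1684, 0.0009], 0.79)]
scene vial_a [([0.6844, -0.1691, 0.0048], 0.6), ([0.709, -0.0312, -0.0005], 0.46)]
```

View pics/fin_wrist.png

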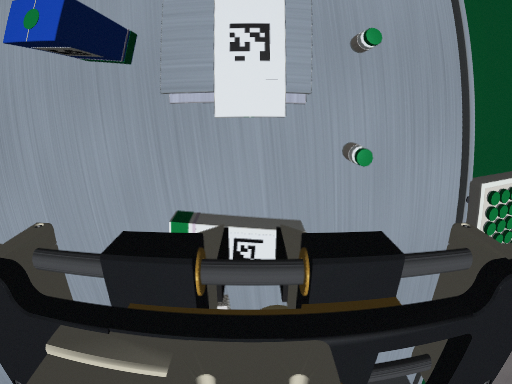

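View pics/fin_scene.png

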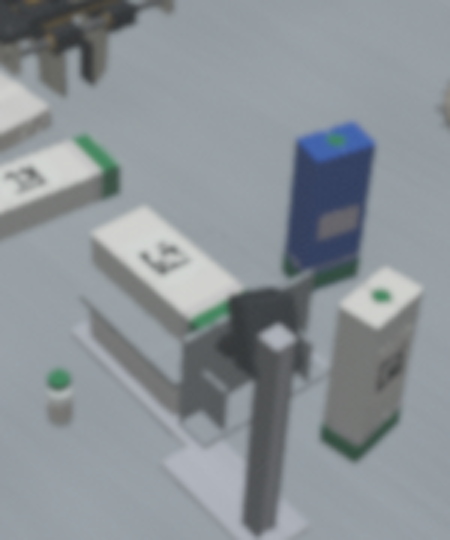

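View pics/fin_top.png

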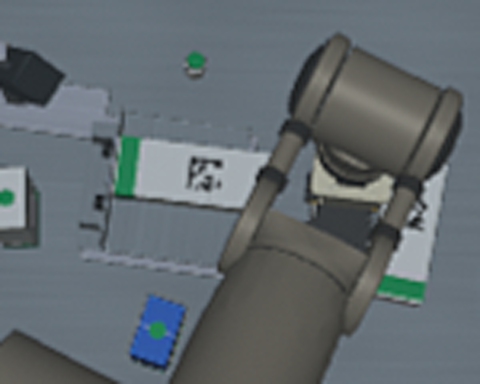

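Call:
apply_moves(motion=[{"offset":[20,0,-5],"rotation":[0,0,0]},{"offset":[25,0,0],"rotation":[0,0,0]},{"offset":[25,0,0],"rotation":[0,0,0]},{"offset":[20,0,0],"rotation":[0,0,0]},{"offset":[0,0,0],"rotation":[0,0,0]}])

```text
time: 26.08
tool_pos: [0.5602, -0.0852, 0.2803]
tool_rot: [3.136, 0.009, 1.467]
contact_force: [1.0, -0.1, 0.2]
opening: 0.0278
```

```bash
python3 snap.py fin2 wrist; python3 - <<'E'
import cv2
im=cv2.imread("pics/fin2_wrist.png")[0:230,130:390]; cv2.imwrite("pics/fin2c.png",cv2.resize(im,None,fx=2.6,fy=2.6,interpolation=cv2.INTER_CUBIC))
E
```

```text
26.08 [-0.283, 0.425, 1.431, -0.008, 1.279, -0.176] st [[-145.3, -11.0, 280.3]] [3.136, 0.009, 1.467] F [1.0, -0.1, 0.2] T [-0.12, 0.06, -0.0] 27.8
tool z in st [-0.009, -0.006, -1.0]
E [-159.5  247.4] phi_c 0.0 pivot x -159.5
```

View pics/fin2c.png

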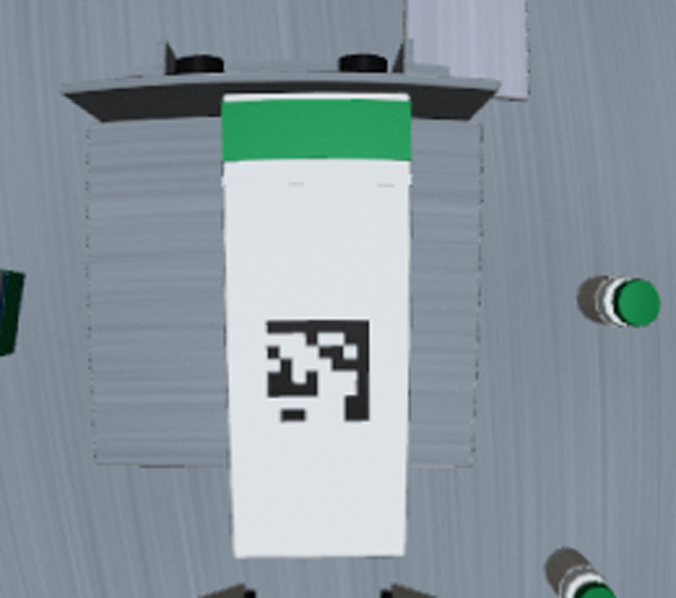

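```bash
python3 -c "
from cell import hand_in; print(hand_in())"
```

```text
the job is handed in; nothing more can be done
None
```

The carton is lying on its side on the bed with the code panel up and its green foot end against the stop. I handed the job in at about 26 s of the 72 s.

- **Tipping:** One finger pushed the carton over while the other supported it, with 3–4 mm of play on each side and no grip. I opened the jaws step by step with the carton resting on the support finger, then lowered it onto the bed about 2–4 mm at a time.
- **Pushing home:** With the fingertips spread across the top end, I slid the carton about 46 mm to the stop. It stopped moving there, and I pressed to about 10 N to square it up before backing off.
- **Position:** The networks put the foot within about 1 mm of the stop face and the top end at station x of about -170 mm. That is within their 4 mm accuracy. A close wrist picture showed the foot square along the stop.
- **Surroundings:** The waiting and passed cartons read within about 5 mm of where they started, and the vials matched their first readings in the final scene view. The blue carton looked unmoved. I did not measure the label roll, leaflets or tape ring again, but the arm did not work near them on the job. The robot was clear of everything at hand-in.
- **Disagreements:** While the carton was being lowered, the pivot worked out from the tool pose sat about 4–5 mm further from the stop than the wrist picture showed. The torque reading never returned to zero while the tool was tilted, so I used the picture to confirm the carton was flat before withdrawing. The networks also sometimes reported the blue carton as the carton, and I discarded those readings.

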